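# Set the centring gauge round the pipe and hold it for marking

## Robot

A 6-joint arm with a two-finger parallel gripper is mounted at the origin on a cart in front of the work surface, level with it; the furniture and walls round the work are solid. World frame = base frame: x ahead of the robot, y to its left, z up, the work surface at z = 0. Lengths are in mm, angles in rad, forces in N, time in s.
With the tool pointing down it reaches from about 350 to 975 mm from the base axis. Payload 4.9 kg.
Tool frame: the origin (TCP) lies midway between the tips of the shut fingers; the grasp point (between the pads) lies 19 mm behind it; z points along the fingers, y is the direction in which the jaws open and shut (so a half turn about z gives the same grasp; the last joint's range is limited). The gripper opens to 85 mm and grips with 20 to 120 N. Pads are 22 mm wide; open, the fingers measure 114 mm over their backs; the gripper's body (76 mm by 85 mm) begins 54 mm behind the grasp point. The pads swing forward as they close: fully open they stand 13 mm farther back than shut.
Start: joints at [-1.289, 0.053, 1.613, -0, 1.476, -0.119], TCP at [243.84, -575.451, 231.304] pointing down, gripper open.
Joint ranges: [-3.01, 3.01], [-1.01, 2.22], [0.06, 2.58], [-1.02, 4.17], [0.09, 2.62], [-3.14, 3.14]. Speed limits (rad/s): [2.57, 2.57, 3.14, 3.14, 3.14, 3.14].

## Interface

Orientations are given as a unit quaternion [x, y, z, w].
In Python, from bench import r, eyes gives the robot as it stands.
- The arm moves only by the shell command python3 -m creep 'ROWS'. ROWS is JSON, a list of rows, each an object with "hand": the finger opening in mm, from 0 to 85.4; "dp": the shift along the tool's x, y, z in mm, a list of three; "roll": the turn about the tool's z in rad. In form: [{"hand": hand, "dp": [dx, dy, dz], "roll": roll}, ...]. A call has 1 to 5 rows; each row is the pose to reach, as a shift and turn from the pose commanded when the call began, along the tool's axes at that moment; what a row does not reach only later rows make up. A row lasts 1/10 s, in which the tool goes at most 50 mm and 8.59 degrees, less where a joint would pass 70% of its speed; a pose out of reach is approached as far as the arm can. A call with a gripper value outside its range is refused whole. The fingers move at their own pace and stop on an object; the grip force is fixed at half the most. Time passes only in rows, so rows that repeat a pose let the fingers close. It gives the time, the measured TCP pose, the force and the opening at its end, in the units of the state.
- r.observe(): the state, without advancing time (a new reading comes with each control period).
- eyes.capture(name): name is "scene" or "top"; returns a dict with "pixels" (480x640x3 uint8, red, green, blue), "fx", "fy", "cx", "cy" (pixels), "k1" (the pictures are not rectified: a ray, as slopes to the right and down, at radius r is drawn at 1 + k1 r^2 times it, then the intrinsics apply), "camera_from_world" (4x4, takes a point from world to camera coordinates). Camera axes: x right, y down, z forward; pixel columns grow to the right and rows downward; lengths in mm; the calibration is good to about 2 mm. A picture is of the moment at which its call begins. There is no depth.
- r.finish_job(): hands the job in, once; it reports no verdict.
Trained networks look in a picture, given as the dict that the camera call returned (one of the last four; its "shot" number tells which), for a name from the list of things; names that differ only in an ending like _2 or _b are one class to them, and where a whole thing is asked for, a point or a joint stands for the part that bears it (a point fixed in the world has none). Each returns a list of dicts, best first, with "p" (0 to 1); they miss things now and then, are a little off and sometimes report something else, mostly with a low value. They report only what shows in the picture. A call takes as long as a camera call.
- eyes.spot_in(name, picture): "rect" ([centre column, centre row, width, height] in pixels, round what is visible of it).
- eyes.silhouettes(name, picture): "region" (480x640 bool, what is visible of it) and "rect" ([centre column, centre row, width, height] in pixels, round what is visible of it).
- eyes.tip_of(name, picture): "centre" ([column, row] in pixels: a listed point, or the origin of a listed thing).
The state is a dict: "t": time; "joint_positions": joint angles; "dq": joint speeds; "joint_efforts": joint torques, N m; "tool_pos": TCP position; "ee_rot": TCP orientation; "ft_force": force on the tool from outside, world axes, zero at the start; "moment": the same for the moment, N m; "grip_width": opening from 0.0 (shut) to 1.0 (fully open).
Only numpy, scipy, OpenCV 4.12 (cv2) and the standard library are available. Lean on these libraries where they do the work, as an engineer would, in place of code of your own. Each camera call takes 0.05 s, during which the arm holds its last target.

## Task

Pick up the pipe centring gauge and set it upright astride the clamped pipe at the chalk ring, dial facing you. Then rock it round the pipe until its swinging needle settles on the black index mark on the rim of the dial, and finish still gripping it there, pressed down on the pipe, so that I can scribe the branch position.

Things in the scene. Friction and masses are not known exactly. Their poses are not given: they have to be found in the camera images.
- gauge: Pipe centring gauge, 300 g, 170 mm high: aluminium V saddle, round dial (80 mm, centre at z 84 mm), upright black rubber handle on top. Starts standing on the V's two feet. Origin: on the bench between the feet; z up through the handle; x from the dial's face to its back (face looks to -x, the robot); y left as one looks at the dial. The V opens down at 90 degrees, 36 mm deep in x, 77 mm wide in y.
- gauge_handle (a point): Middle of the gauge's handle, 150 mm above the gauge's origin. The handle is 24 mm wide in the gauge's y (best gripped across these flats), 22 mm in x, and free from 124 to 170 mm above the origin.
- saddle_centre (a point): The point where the axis of the pipe lies when both legs of the V rest on it: on the gauge's z axis, 10 mm below its origin. The gauge's x axis then runs along the pipe. Rocking the gauge is turning it about this point; leaning, it does not stay on the pipe by itself.
- needle (a joint): Angle of the gauge's pendulum needle against its dial, rad: 0 points to the handle, positive toward the gauge's +y (left as one looks at the dial). It swings on a free, lightly damped pivot at the dial centre and settles upright in about 1.5 s, so it reads how far the gauge leans: +0.3 when the top of the gauge leans 0.3 rad toward its own -y.
- index (a joint): Angle of the index mark (a black point, 9 mm wide, on the inside of the dial's stiff bezel ring), same zero and sense as the needle. It has been set beforehand, 0.26 to 0.54 rad to the left as one looks at the dial, and stays as it is.
- needle_tip (a point): Tip of the needle, 29 mm from the dial centre, 13.5 mm in front of the middle of the gauge (its -x).
- index_tip (a point): Point of the black index mark, 29 mm from the dial centre, in the plane of the needle tip: the two points meet when the needle is on the mark.
- pipe: Plain dark steel pipe, 60.3 mm outside diameter, 320 mm long, held level by U bolts in two V rests of a steel jig; it cannot move. Origin: on its axis at mid length, 78 mm above the bench; x along its axis (away from the robot, turned by up to 0.25 rad), z up. The rests and U bolts stand 104 to 155 mm either side of the middle.
- chalk_ring: White chalk line, 4 mm wide, drawn round the pipe where the branch shall sit, within 45 mm of the middle of the pipe. Origin: on the pipe's axis in the plane of the line; axes as those of the pipe.
- soapstone: Stick of white soapstone, 12x70x9 mm, lying on the bench: leave it alone.
- tape: Yellow and black pocket tape, 68x72x34 mm, on the bench: leave it alone.
- tin: Round blue tin, 77 mm across, 39 mm high, on the bench: leave it alone.
- reel: Reel of hemp with red ends, 61 mm across, 56 mm high, standing on the bench: leave it alone.

How it is judged:
By the outcome, as a careful person would: the job done as asked, in the order asked, and still so for the second after the job is handed in, while the arm keeps its last pose, push and grip.
It also fails if it takes over 38 s, if anything falls off the work surface, if the arm or the gripper's body presses on something with over 40 N, if the wrist force passes 120 N, or if a joint passes its speed limit or range.

## Working session

There is one attempt and no reset: what is moved stays moved. The work goes in short steps, Python scripts to look and compute and a shell command to move; the robot and the scene stay as the last step left them, time stands still between calls to the robot, and variables do not carry over. Pictures are saved under pics/ and viewed, and the job is handed in when it is done.

```bash
ls; mkdir -p pics; cat > h.py <<'E'
import numpy as np, cv2
from bench import r, eyes
def cap(n,f):
    p=eyes.capture(n); cv2.imwrite('pics/'+f,cv2.cvtColor(p['pixels'],cv2.COLOR_RGB2BGR)); return p
def proj(p,X):
    M=np.array(p['camera_from_world']); c=M[:3,:3]@np.array(X,float)+M[:3,3]; s=c[:2]/c[2]; s=s*(1+p['k1']*(s@s))
    return np.array([p['fx']*s[0]+p['cx'],p['fy']*s[1]+p['cy']])
def ray(p,uv):
    d=np.array([(uv[0]-p['cx'])/p['fx'],(uv[1]-p['cy'])/p['fy']]); s=d.copy()
    for _ in range(20): s=d/(1+p['k1']*(s@s))
    M=np.array(p['camera_from_world']); R=M[:3,:3]; o=-R.T@M[:3,3]; v=R.T@np.array([s[0],s[1],1]); return o,v/np.linalg.norm(v)
def atz(p,uv,z):
    o,v=ray(p,uv); return o+v*(z-o[2])/v[2]
def tri(a,ua,b,ub):
    A=np.zeros((3,3));B=np.zeros(3)
    for p,u in((a,ua),(b,ub)):
        o,v=ray(p,u);P=np.eye(3)-np.outer(v,v);A+=P;B+=P@o
    x=np.linalg.solve(A,B); return x
E
python3 - <<'E'
from h import *
np.set_printoptions(precision=1,suppress=True)
s=cap('scene','s0.png');t=cap('top','t0.png')
for n in ['gauge','gauge_handle','saddle_centre','needle_tip','index_tip','pipe','chalk_ring']:
    for l,p in(('s',s),('t',t)):
        print(n,l,[(np.round(d['centre']),round(d['p'],2)) for d in eyes.tip_of(n,p)][:3])
for p in (s,t):
    M=np.array(p['camera_from_world']);print(p['fx'],p['k1'],-M[:3,:3].T@M[:3,3]);print(M[:3,:3])
print(r.observe())
E
```

```text
pics
gauge s [(array([292., 367.]), 0.88)]
gauge t [(array([456., 274.]), 0.57)]
gauge_handle s [(array([292., 312.]), 0.94)]
gauge_handle t [(array([477., 265.]), 0.7)]
saddle_centre s [(array([298., 370.]), 0.73)]
saddle_centre t [(array([458., 277.]), 0.96)]
needle_tip s [(array([403., 333.]), 0.64)]
needle_tip t []
index_tip s [(array([284., 322.]), 0.66)]
index_tip t [(array([471., 274.]), 0.51)]
pipe s [(array([315., 246.]), 0.82)]
pipe t [(array([320., 265.]), 0.89)]
chalk_ring s [(array([317., 246.]), 0.44), (array([294., 367.]), 0.24)]
chalk_ring t [(array([320., 268.]), 0.39)]
588.4745838556339 -0.07974657862732988 [  653.2 -1052.7   819.7]
[[ 1.   0.1 -0. ]
 [ 0.1 -0.5 -0.8]
 [-0.1  0.8 -0.5]]
488.0598992115565 -0.09722177691265313 [ 388.2   25.2 1063.8]
[[ 0.  -1.  -0. ]
 [-1.  -0.  -0.2]
 [ 0.2  0.  -1. ]]
{'t': 0.8, 'joint_positions': array([-1.3,  0.1,  1.6, -0. ,  1.5, -0.1]), 'dq': array([-0.,  0., -0., -0.,  0.,  0.]), 'joint_efforts': array([ -0. , -39.4, -37. ,  -0. ,   0. ,   0. ]), 'tool_pos': array([ 243.8, -575.5,  231.4]), 'ee_rot': array([ 1. ,  0.2, -0. ,  0. ]), 'ft_force': array([-0.2,  0.4, -0.6]), 'moment': array([ 0.1, -0. ,  0. ]), 'grip_width': 1.0019322382039708}
```

View pics/s0.png

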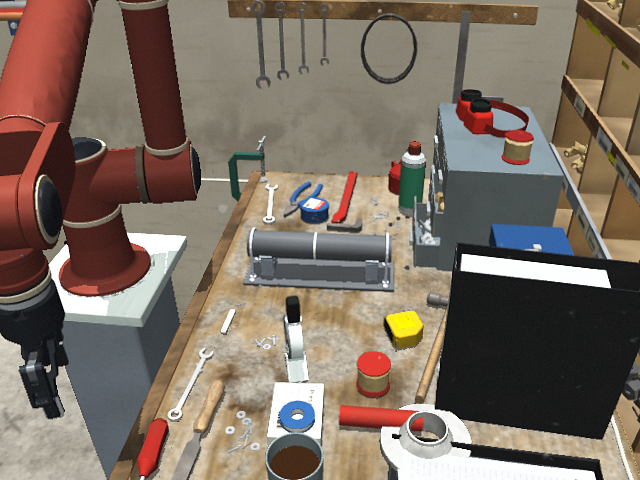

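View pics/t0.png

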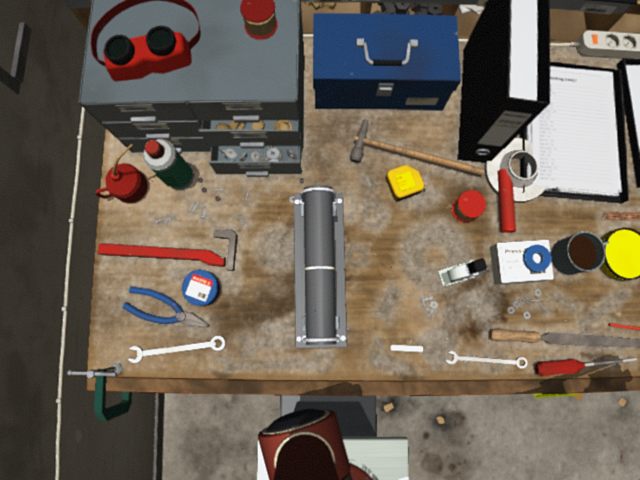

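```bash
cat > a.py <<'E'
from h import *
np.set_printoptions(precision=1,suppress=True)
s=cap('scene','s1.png');t=cap('top','t1.png')
import pickle
D={'s':s,'t':t}
for n in ['gauge','pipe','chalk_ring']:
    for l,p in(('s',s),('t',t)):
        o=eyes.silhouettes(n,p); D[n+l]=o[0]['region'] if o else None
        print(n,l,[(d['rect'],d['p']) for d in o][:2])
pickle.dump(D,open('d.pkl','wb'))
def crop(p,c,w,h,k,f):
    im=cv2.cvtColor(p['pixels'],cv2.COLOR_RGB2BGR)[c[1]-h:c[1]+h,c[0]-w:c[0]+w]
    cv2.imwrite('pics/'+f,cv2.resize(im,None,fx=k,fy=k,interpolation=cv2.INTER_CUBIC))
crop(s,(294,340),50,50,6,'c1.png');crop(t,(462,271),40,40,7,'c2.png')
for n,a,b in [('orig',(292,367),(456,274)),('handle',(292,312),(477,265)),('sc',(298,370),(458,277)),('ring',(317,246),(320,268)),('pipe',(315,246),(320,265))]:
    X=tri(s,a,t,b);print(n,X,proj(s,X)-a,proj(t,X)-b)
E
python3 a.py
```

```text
gauge s [([295.6, 339.2, 26.8, 87.5], 0.63)]
gauge t [([464.4, 270.8, 49.8, 29.7], 0.79)]
pipe s [([319.2, 247.1, 141.7, 31.3], 0.86), ([296.9, 339.1, 25.9, 91.8], 0.62)]
pipe t [([318.9, 266.9, 31.5, 162.2], 0.64)]
chalk_ring s []
chalk_ring t []
orig [ 498.4 -269.     2.7] [ 0.8 -0.1] [0.2 0.7]
handle [ 502.8 -271.7  141.9] [-0.1  0. ] [-0. -0.]
sc [ 501.2 -272.8   -2.6] [-4.   0.4] [-0.8 -3.3]
ring [506.1  30.6  77.9] [-1.4  0.2] [-0.3 -1.5]
pipe [506.9  29.6  79.7] [ 0.9 -0.2] [0.2 1. ]
```

View pics/c1.png

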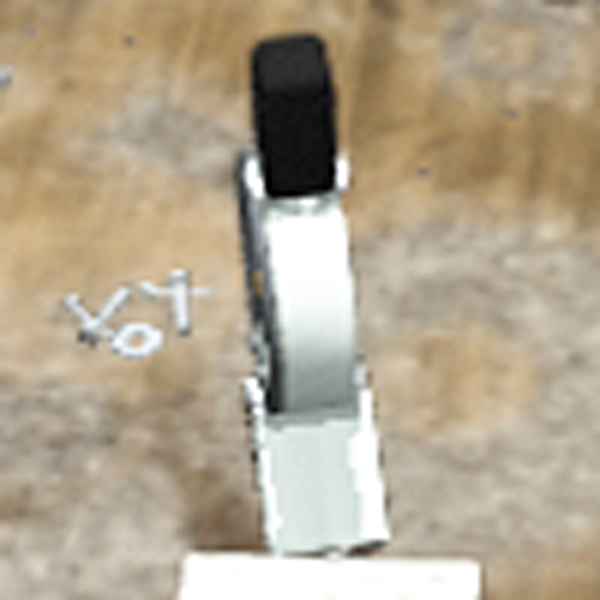

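View pics/c2.png

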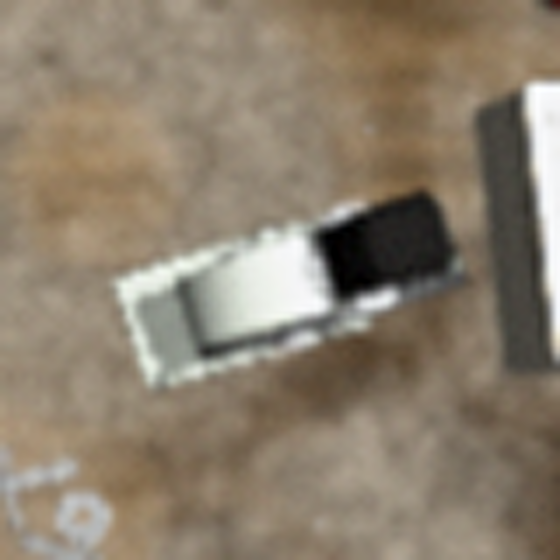

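```bash
cat > fit.py <<'E'
from h import *
import pickle
from scipy.optimize import minimize
np.set_printoptions(precision=3,suppress=True)
D=pickle.load(open('d.pkl','rb'));s,t=D['s'],D['t']
K=4
def fillh(m,p,P):
    q=np.array([proj(p,x) for x in P]);cv2.fillConvexPoly(m,cv2.convexHull(np.round((q+.5)*K).astype(np.int32)),1)
def parts():
    L=[]
    for sg in(1,-1):
        L.append([(x,sg*y,z) for x in(-18,18) for y,z in((32.6,0),(38.5,0),(38.5,6),(0,44),(0,32.6))])
    a=np.linspace(0,2*np.pi,24)
    L.append([(x,40*np.sin(b),84+40*np.cos(b)) for x in(-15,13) for b in a])
    L.append([(x,y,z) for x in(-11,11) for y in(-12,12) for z in(120,170)])
    return [np.array(l,float) for l in L]
def mask(p,v,L):
    c,sn=np.cos(v[2]),np.sin(v[2]);R=np.array([[c,-sn,0],[sn,c,0],[0,0,1]])
    m=np.zeros((480*K,640*K),np.uint8)
    for l in L: fillh(m,p,l@R.T+[v[0],v[1],0])
    return cv2.resize(m.astype(np.float32),(640,480),interpolation=cv2.INTER_AREA)
L=parts()
def cost(v):
    e=0
    for l,p in(('s',s),('t',t)):
        a=mask(p,v,L);b=D['gauge'+l].astype(float);e+=1-np.minimum(a,b).sum()/np.maximum(a,b).sum()
    return e
for y0 in(.1,.35,.6):
    o=minimize(cost,[500,-270,y0],method='Nelder-Mead',options=dict(initial_simplex=[[500,-270,y0],[506,-270,y0],[500,-264,y0],[500,-270,y0+.15]],maxiter=80));print(o.x,o.fun)
    if y0==.35:g=o.x
def cyl(v):
    c,sn=np.cos(v[2]),np.sin(v[2]);a=np.linspace(0,2*np.pi,32)
    return [np.array([(v[0]+u*c-30.15*np.sin(b)*sn,v[1]+u*sn+30.15*np.sin(b)*c,78+30.15*np.cos(b)) for u in(-160,160) for b in a])]
def cost2(v):
    e=0
    for l,p in(('s',s),('t',t)):
        a=mask(p,[0,0,0],cyl(v));b=D['pipe'+l].astype(float);e+=1-np.minimum(a,b).sum()/np.maximum(a,b).sum()
    return e
o=minimize(cost2,[506,30,0],method='Nelder-Mead',options=dict(initial_simplex=[[506,30,0],[512,30,0],[506,36,0],[506,30,.1]],maxiter=80));print(o.x,o.fun);P=o.x
for l,p in(('s',s),('t',t)):
    im=cv2.cvtColor(p['pixels'],cv2.COLOR_RGB2BGR).copy();im=cv2.resize(im,None,fx=4,fy=4,interpolation=cv2.INTER_CUBIC)
    for mm in (mask(p,g,L),mask(p,[0,0,0],cyl(P))):
        m=cv2.resize(mm,None,fx=4,fy=4);cs,_=cv2.findContours((m>.5).astype(np.uint8),0,2);cv2.drawContours(im,cs,-1,(0,0,255),1)
    cv2.imwrite('pics/f_%s.png'%l,im[780:1580,850:1550] if l=='s' else im[700:1420,1140:1960])
# chalk: white pixels on pipe
for l,p in(('s',s),('t',t)):
    a=p['pixels'].astype(int);m=(mask(p,[0,0,0],cyl(P))>.9)&(a.min(2)>120);m=cv2.erode((mask(p,[0,0,0],cyl(P))>.9).astype(np.uint8),np.ones((3,3)))*m
    v,u=np.nonzero(m); print(l,sorted(zip(u,v))[:80])
E
python3 fit.py
```

```text
[ 503.327 -270.166    0.273] 0.22868662275985452
[ 503.394 -270.384    0.279] 0.22590334957894165
[ 502.984 -269.225    0.299] 0.23468206217613596
[511.416  32.104   0.027] 0.21442570849422848
s [(np.int64(247), np.int64(239)), (np.int64(248), np.int64(234)), (np.int64(248), np.int64(235)), (np.int64(248), np.int64(236)), (np.int64(248), np.int64(237)), (np.int64(249), np.int64(232)), (np.int64(249), np.int64(233)), (np.int64(249), np.int64(234)), (np.int64(249), np.int64(235)), (np.int64(249), np.int64(236)), (np.int64(249), np.int64(237)), (np.int64(249), np.int64(238)), (np.int64(249), np.int64(239)), (np.int64(249), np.int64(240)), (np.int64(249), np.int64(241)), (np.int64(249), np.int64(242)), (np.int64(249), np.int64(243)), (np.int64(249), np.int64(244)), (np.int64(249), np.int64(245)), (np.int64(249), np.int64(246)), (np.int64(249), np.int64(247)), (np.int64(249), np.int64(248)), (np.int64(250), np.int64(232)), (np.int64(250), np.int64(233)), (np.int64(250), np.int64(234)), (np.int64(250), np.int64(235)), (np.int64(250), np.int64(236)), (np.int64(250), np.int64(237)), (np.int6
[... 3518 characters left out ...]
.int64(311), np.int64(267)), (np.int64(311), np.int64(268)), (np.int64(311), np.int64(269)), (np.int64(311), np.int64(338)), (np.int64(311), np.int64(339)), (np.int64(311), np.int64(340)), (np.int64(311), np.int64(341)), (np.int64(312), np.int64(187)), (np.int64(312), np.int64(188)), (np.int64(312), np.int64(189)), (np.int64(312), np.int64(190)), (np.int64(312), np.int64(266)), (np.int64(312), np.int64(267)), (np.int64(312), np.int64(268)), (np.int64(312), np.int64(269)), (np.int64(312), np.int64(338)), (np.int64(312), np.int64(339)), (np.int64(312), np.int64(340)), (np.int64(312), np.int64(341)), (np.int64(313), np.int64(187)), (np.int64(313), np.int64(188)), (np.int64(313), np.int64(189))]
```

View pics/f_s.png

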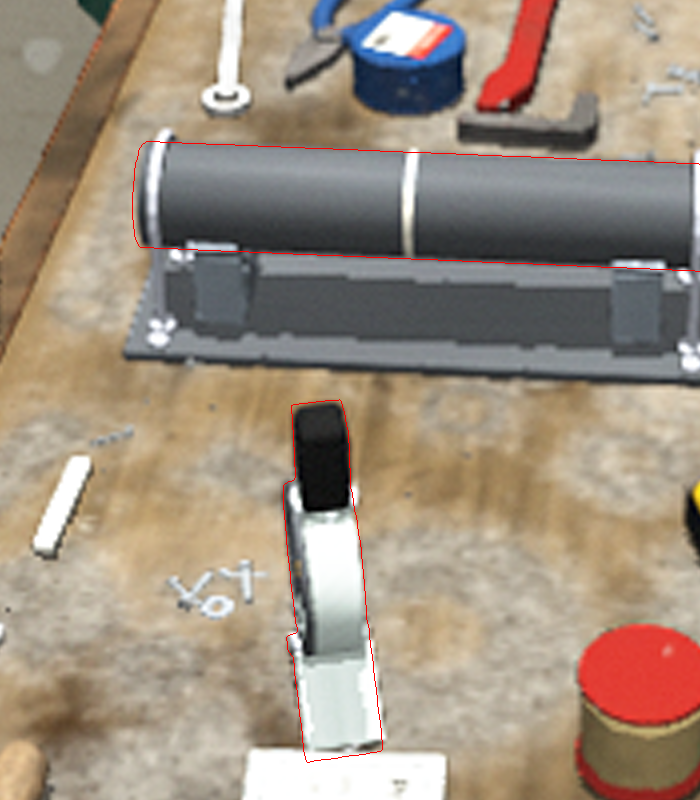

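View pics/f_t.png

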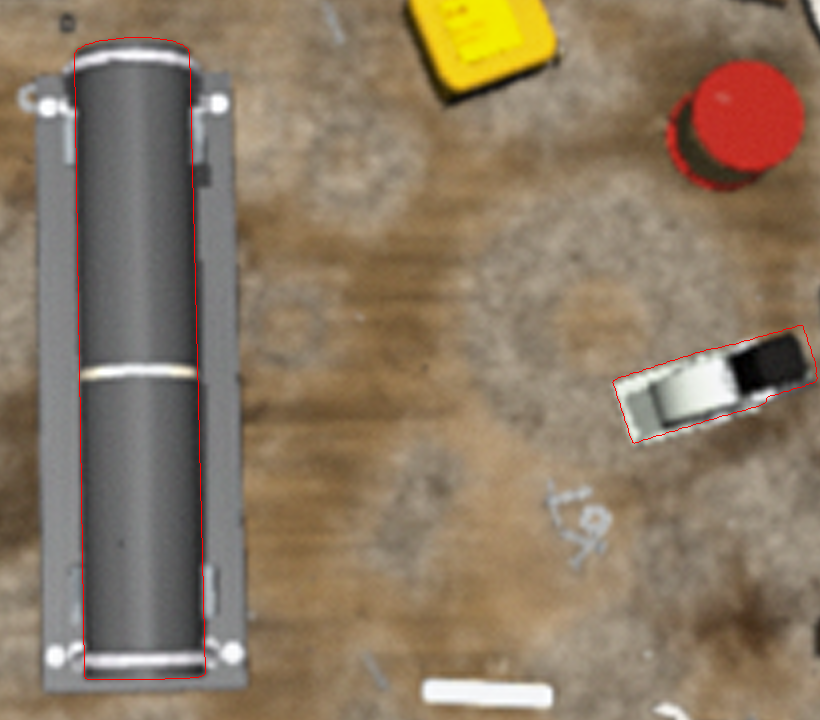

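```bash
cat >> h.py <<'E'
from scipy.spatial.transform import Rotation as Rn
def st():
    o=r.observe();R=Rn.from_quat(o['ee_rot']).as_matrix()
    print('t',round(o['t'],2),'p',np.round(o['tool_pos'],1),'q',np.round(o['joint_positions'],2),'f',np.round(o['ft_force'],1),'m',np.round(o['moment'],2),'w',round(o['grip_width'],3));print(np.round(R,3),'yaw of tool y',np.arctan2(R[1,1],R[0,1]))
    return o,R
def togo(target,yawy):
    """dp in tool axes and roll to bring tcp to target with tool y at yawy (mod pi)"""
    o,R=st();d=R.T@(np.array(target)-o['tool_pos']);cur=np.arctan2(R[1,1],R[0,1])
    a=(yawy-cur+np.pi/2)%np.pi-np.pi/2
    print('dp',np.round(d,1),'roll (tool z down => -yaw)',round(-a,3),'or',round(-a+np.pi*np.sign(a),3))
E
python3 - <<'E'
from h import *
import pickle
D=pickle.load(open('d.pkl','rb'));s,t=D['s'],D['t']
print(atz(t,(319.5,267.2),108), tri(s,(315.2,233),t,(319.5,267.2)))
togo([502,-271,200],0.28)
E
```

```text
[501.16535392  30.82855491 108.        ] [503.11741488  31.32126153 112.14593407]
t 1.2 p [ 243.8 -575.5  231.3] q [-1.29  0.05  1.61 -0.    1.48 -0.12] f [ 0.6  0.2 -0.9] m [ 0.01 -0.06  0.02] w 1.003
[[ 0.921  0.39  -0.   ]
 [ 0.39  -0.921 -0.   ]
 [-0.     0.    -1.   ]] yaw of tool y -1.1699826198099976
dp [ 356.5 -179.6   31.3] roll (tool z down => -yaw) -1.45 or 1.692
```

```bash
python3 -m creep '[{"hand":85,"dp":[356,-180,31],"roll":-1.45},{"hand":85,"dp":[356,-180,31],"roll":-1.45},{"hand":85,"dp":[356,-180,31],"roll":-1.45},{"hand":85,"dp":[356,-180,31],"roll":-1.45},{"hand":85,"dp":[356,-180,31],"roll":-1.45}]'; python3 -c "
from h import *
togo([502,-271,200],0.28)"
```

```text
t: 1.7
tool_pos: [405.7, -383.5, 212.0]
ee_rot: [0.837, 0.547, 0.0, 0.0]
ft_force: [0.6, -0.0, 0.8]
grip_width: 0.989
t 1.7 p [ 405.7 -383.5  212. ] q [-0.89 -0.09  1.79  0.    1.45 -0.48] f [ 0.6 -0.   0.8] m [-0.06 -0.08 -0.01] w 0.989
[[ 0.403  0.915  0.   ]
 [ 0.915 -0.403 -0.001]
 [-0.     0.001 -1.   ]] yaw of tool y -0.41425211176277493
dp [141.8  42.8  12. ] roll (tool z down => -yaw) -0.694 or 2.447
```

```bash
python3 -m creep '[{"hand":85,"dp":[142,43,12],"roll":-0.694},{"hand":85,"dp":[142,43,12],"roll":-0.694},{"hand":85,"dp":[142,43,12],"roll":-0.694},{"hand":85,"dp":[142,43,12],"roll":-0.694},{"hand":85,"dp":[142,43,12],"roll":-0.694}]'; python3 -c "
from h import *
togo([502,-271,133],0.28)
cap('scene','s2.png');cap('top','t2.png')"
cat > crop.py <<'E'
import sys,cv2
f,o,c,rr,w,h,k=sys.argv[1:];c,rr,w,h=map(int,(c,rr,w,h))
im=cv2.imread('pics/'+f)[rr-h:rr+h,c-w:c+w];cv2.imwrite('pics/'+o,cv2.resize(im,None,fx=float(k),fy=float(k),interpolation=cv2.INTER_CUBIC))
E
python3 crop.py s2.png s2c.png 294 310 60 70 4; python3 crop.py t2.png t2c.png 470 270 60 60 4; python3 -c "
import cv2,numpy as np
a=cv2.imread('pics/s2c.png');b=cv2.imread('pics/t2c.png');b=cv2.copyMakeBorder(b,0,a.shape[0]-b.shape[0],0,0,0);cv2.imwrite('pics/m2.png',np.hstack([a,b])[:, :800])"
```

```text
t: 2.2
tool_pos: [502.9, -271.3, 199.7]
ee_rot: [0.601, 0.8, -0.0, -0.0]
ft_force: [-0.7, -0.3, -0.7]
grip_width: 0.999
t 2.2 p [ 502.9 -271.3  199.7] q [-0.62 -0.05  1.77 -0.    1.42 -0.91] f [-0.7 -0.3 -0.7] m [0.01 0.06 0.  ] w 0.999
[[-0.278  0.96  -0.   ]
 [ 0.96   0.278  0.   ]
 [ 0.    -0.    -1.   ]] yaw of tool y 0.2821873804773707
dp [ 0.5 -0.7 66.7] roll (tool z down => -yaw) 0.002 or -3.139
```

View pics/m2.png

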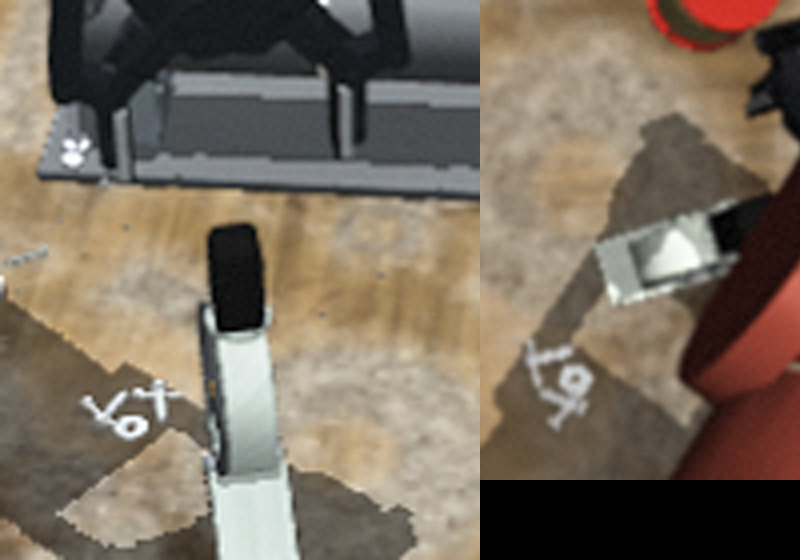

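```bash
python3 -m creep '[{"hand":85,"dp":[0,0,33],"roll":0},{"hand":85,"dp":[0,0,66],"roll":0},{"hand":85,"dp":[0,0,66],"roll":0}]'; python3 -c "
from h import *
st();cap('scene','s3.png')"; python3 crop.py s3.png s3c.png 294 330 60 60 6
```

```text
t: 2.6
tool_pos: [498.7, -271.1, 128.6]
ee_rot: [0.605, 0.796, -0.0, -0.005]
ft_force: [-0.1, 0.9, -0.7]
grip_width: 0.991
t 2.6 p [ 498.7 -271.1  128.6] q [-0.63  0.01  1.83  0.    1.31 -0.9 ] f [-0.1  0.9 -0.7] m [0.02 0.02 0.04] w 0.991
[[-0.268  0.963 -0.008]
 [ 0.963  0.268  0.006]
 [ 0.008 -0.006 -1.   ]] yaw of tool y 0.2714449051502027
```

View pics/s3c.png

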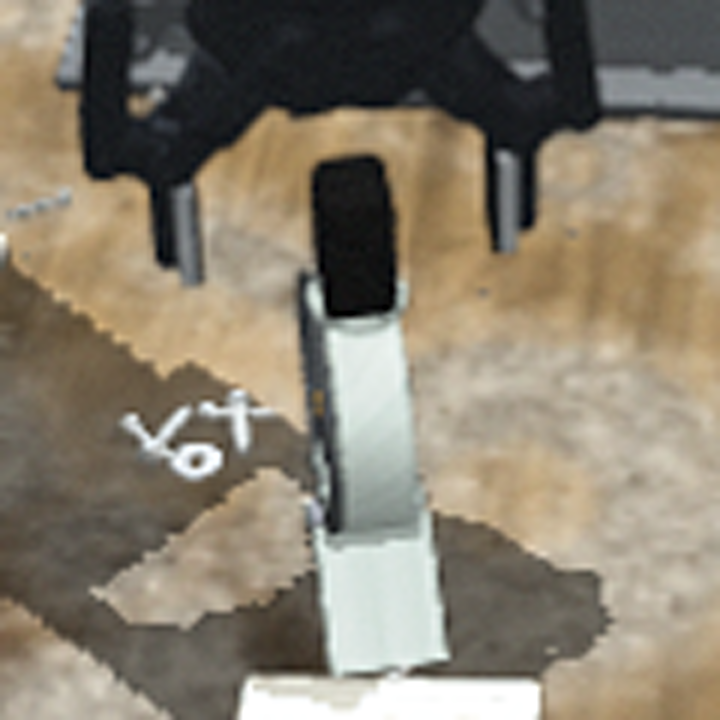

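```bash
python3 -m creep '[{"hand":60,"dp":[0,0,0],"roll":0},{"hand":40,"dp":[0,0,0],"roll":0}]'; python3 -c "
from h import *
st();cap('scene','s4.png');cap('top','t4.png')"; python3 crop.py s4.png s4c.png 294 330 60 60 6;python3 crop.py t4.png t4c.png 470 265 60 60 6
```

```text
t: 2.85
tool_pos: [503.1, -274.0, 136.5]
ee_rot: [0.604, 0.797, 0.0, 0.002]
ft_force: [0.3, -0.3, 0.7]
grip_width: 0.688
t 2.85 p [ 503.1 -274.   136.5] q [-0.63  0.    1.83  0.    1.31 -0.9 ] f [ 0.3 -0.3  0.7] m [ 0.04 -0.04  0.01] w 0.688
[[-0.27   0.963  0.003]
 [ 0.963  0.27  -0.002]
 [-0.003  0.003 -1.   ]] yaw of tool y 0.2731739599705874
```

View pics/s4c.png

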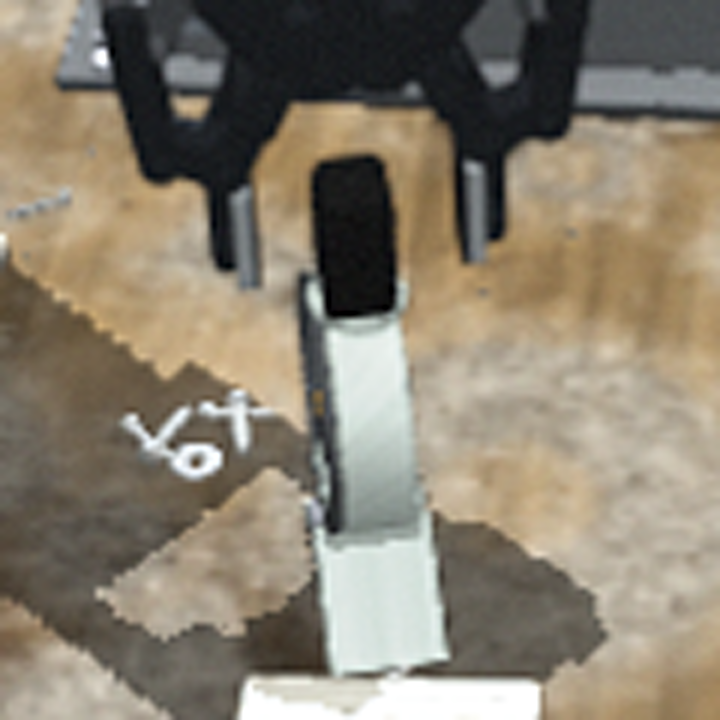

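View pics/t4c.png

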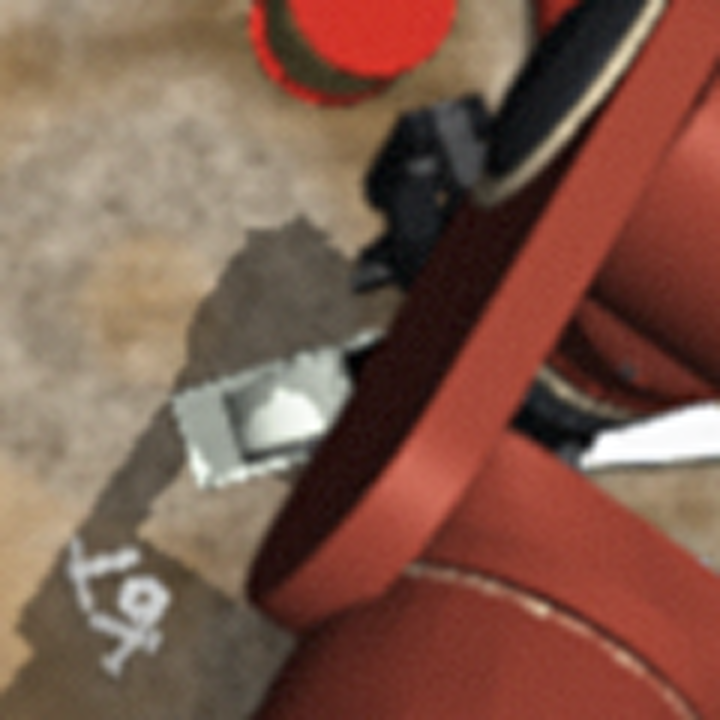

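```bash
python3 -m creep '[{"hand":10,"dp":[0,0,0],"roll":0},{"hand":10,"dp":[0,0,0],"roll":0},{"hand":10,"dp":[0,0,0],"roll":0},{"hand":10,"dp":[0,0,0],"roll":0},{"hand":10,"dp":[0,0,0],"roll":0}]'; python3 -c "
from h import *
for i in range(2): cap('scene','s5.png');st()"; python3 crop.py s5.png s5c.png 294 330 60 60 6
```

```text
t: 3.45
tool_pos: [502.6, -273.4, 135.2]
ee_rot: [0.604, 0.797, 0.0, 0.001]
ft_force: [-0.4, 0.7, 6.1]
grip_width: 0.248
t 3.5 p [ 502.6 -273.4  135.2] q [-0.63  0.01  1.83  0.    1.31 -0.9 ] f [0.2 0.3 5. ] m [ 0.08  0.04 -0.08] w 0.252
[[-0.27   0.963  0.002]
 [ 0.963  0.27  -0.001]
 [-0.001  0.001 -1.   ]] yaw of tool y 0.27384083869429954
t 3.55 p [ 502.6 -273.4  135.2] q [-0.63  0.01  1.83  0.    1.31 -0.9 ] f [-0.   0.2  5.7] m [ 0.12 -0.02 -0.08] w 0.25
[[-0.27   0.963  0.002]
 [ 0.963  0.27  -0.001]
 [-0.001  0.001 -1.   ]] yaw of tool y 0.27381191181283726
```

View pics/s5c.png

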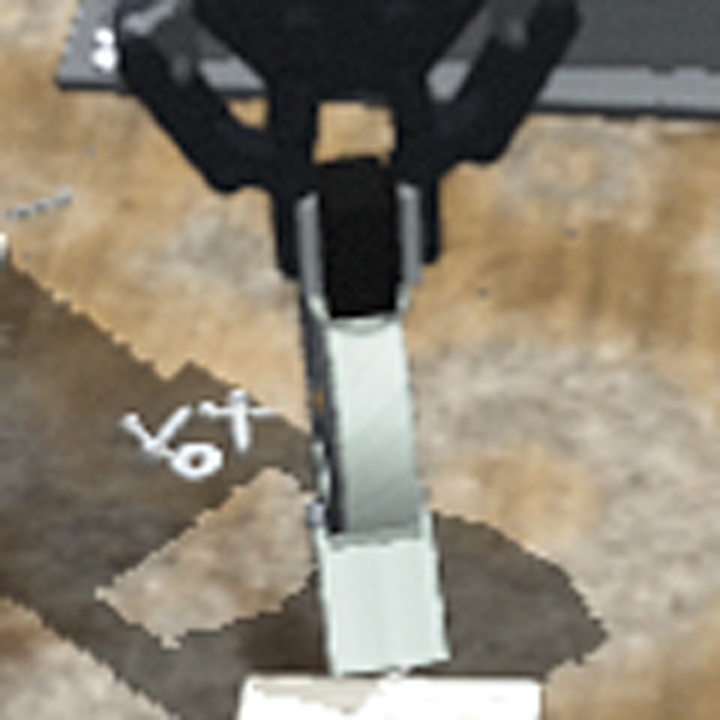

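```bash
python3 -m creep '[{"hand":10,"dp":[0,0,-25],"roll":0},{"hand":10,"dp":[0,0,-60],"roll":0},{"hand":10,"dp":[0,0,-100],"roll":0},{"hand":10,"dp":[0,0,-140],"roll":-0.1},{"hand":10,"dp":[0,0,-180],"roll":-0.2}]'; python3 -c "
from h import *
togo([430,-560,500],1.8)"
```

```text
t: 4.05
tool_pos: [501.0, -272.4, 313.0]
ee_rot: [0.52, 0.854, 0.0, -0.002]
ft_force: [0.5, 0.1, -3.8]
grip_width: 0.247
t 4.05 p [ 501.  -272.4  313. ] q [-0.63 -0.11  1.64 -0.    1.62 -1.11] f [ 0.5  0.1 -3.8] m [-0.03 -0.07  0.03] w 0.247
[[-0.46   0.888 -0.003]
 [ 0.888  0.46   0.002]
 [ 0.004 -0.002 -1.   ]] yaw of tool y 0.47819526088372805
dp [-222.  -195.8 -187.4] roll (tool z down => -yaw) -1.322 or 1.82
```

```bash
python3 -m creep '[{"hand":10,"dp":[-24,-22,-21],"roll":-0.13},{"hand":10,"dp":[-49,-43,-42],"roll":-0.27},{"hand":10,"dp":[-74,-65,-63],"roll":-0.41},{"hand":10,"dp":[-99,-87,-84],"roll":-0.55},{"hand":10,"dp":[-124,-109,-105],"roll":-0.69}]'; python3 -c "
from h import *
togo([430,-560,500],1.8)"
```

```text
t: 4.55
tool_pos: [460.8, -433.9, 417.1]
ee_rot: [0.199, 0.98, 0.001, -0.002]
ft_force: [0.2, 1.1, -3.6]
grip_width: 0.252
t 4.55 p [ 460.8 -433.9  417.1] q [-0.87  0.03  1.33  0.    1.78 -2.04] f [ 0.2  1.1 -3.6] m [-0.03 -0.12 -0.01] w 0.252
[[-0.921  0.39  -0.003]
 [ 0.39   0.921  0.003]
 [ 0.004  0.002 -1.   ]] yaw of tool y 1.1699527573828996
dp [ -20.5 -127.9  -83.3] roll (tool z down => -yaw) -0.63 or 2.512
```

```bash
python3 -m creep '[{"hand":10,"dp":[-5,-30,-20],"roll":-0.13},{"hand":10,"dp":[-10,-60,-40],"roll":-0.27},{"hand":10,"dp":[-15,-90,-60],"roll":-0.41},{"hand":10,"dp":[-19,-115,-75],"roll":-0.54},{"hand":10,"dp":[-20,-128,-83],"roll":-0.63}]'; python3 -m creep '[{"hand":10,"dp":[0,0,0],"roll":0},{"hand":10,"dp":[0,0,0],"roll":0},{"hand":10,"dp":[0,0,0],"roll":0},{"hand":10,"dp":[0,0,0],"roll":0},{"hand":10,"dp":[0,0,0],"roll":0}]'; cat > look.py <<'E'
from h import *
import sys,pickle
st();s=cap('scene',sys.argv[1]+'.png');D={'s':s,'o':r.observe()}
for n in ['needle_tip','index_tip','gauge_handle','saddle_centre','gauge']:
    D[n]=eyes.tip_of(n,s);print(n,[(np.round(d['centre'],1),round(d['p'],2)) for d in D[n]][:2])
pickle.dump(D,open(sys.argv[1]+'.pkl','wb'))
E
python3 look.py v1
```

```text
t: 5.05
tool_pos: [428.4, -560.8, 500.1]
ee_rot: [-0.113, 0.994, 0.001, -0.001]
ft_force: [0.8, -0.3, -3.8]
grip_width: 0.253
t: 5.55
tool_pos: [429.6, -557.7, 501.6]
ee_rot: [-0.112, 0.994, 0.0, -0.0]
ft_force: [-0.4, 0.1, -4.2]
grip_width: 0.247
t 5.55 p [ 429.6 -557.7  501.6] q [-1.02  0.23  0.98  0.    1.94 -2.81] f [-0.4  0.1 -4.2] m [-0.08  0.    0.01] w 0.247
[[-0.975 -0.222 -0.   ]
 [-0.222  0.975  0.001]
 [ 0.     0.001 -1.   ]] yaw of tool y 1.794525313689952
needle_tip [(array([402.1, 339.5]), 0.72), (array([165.2, 248.4]), 0.68)]
index_tip [(array([154.4, 244.9]), 0.85)]
gauge_handle [(array([165.7, 208.6]), 0.91), (array([406.1, 336.7]), 0.22)]
saddle_centre [(array([180.9, 326.5]), 0.59)]
gauge [(array([180.4, 316.7]), 0.84)]
```

View pics/v1.png

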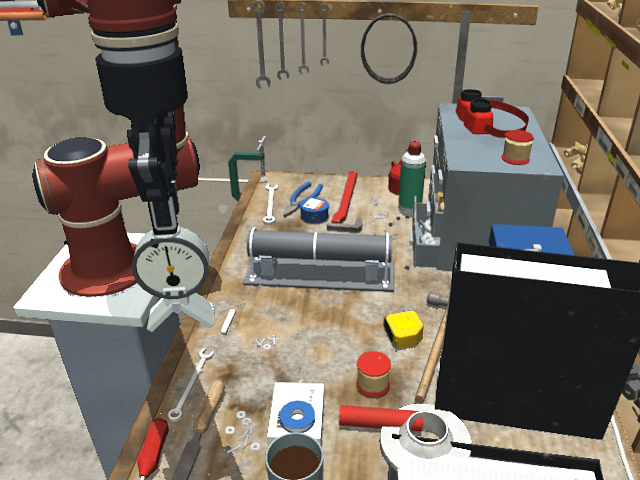

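```bash
python3 crop.py v1.png v1c.png 171 265 45 45 8
```

```text
(no output)
```

View pics/v1c.png

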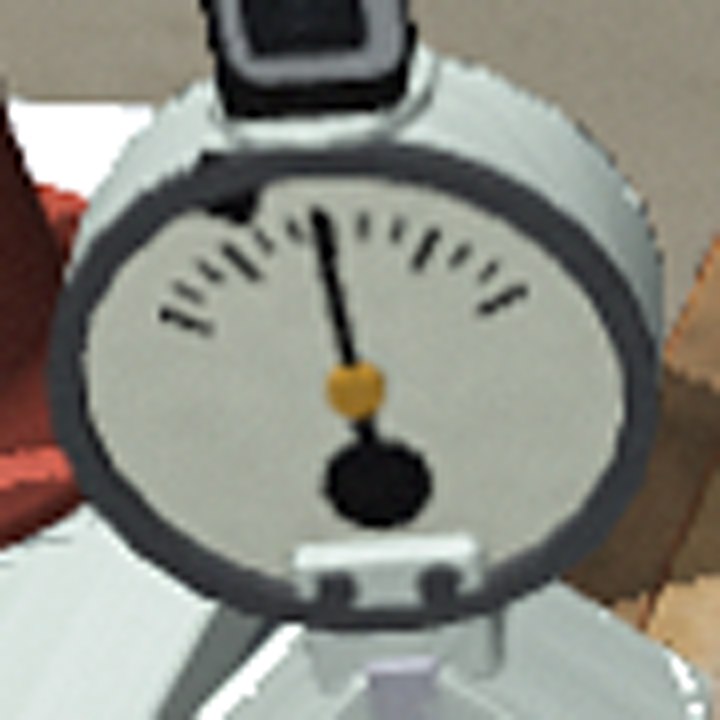

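```bash
cat > ang.py <<'E'
from h import *
import pickle,sys
def ang(f,off,k,pts,yaw,xy):
    D=pickle.load(open(f,'rb'));p=D['s'];xg=np.array([np.cos(yaw),np.sin(yaw),0]);yg=np.array([-np.sin(yaw),np.cos(yaw),0])
    P0=np.array([xy[0],xy[1],0])-13.5*xg;out=[]
    for q in pts:
        uv=np.array(off)+(np.array(q)+.5)/k-.5
        o,v=ray(p,uv);X=o+v*((P0-o)@xg)/(v@xg);out.append([(X-P0)@yg,X[2]])
    return np.array(out)
if __name__=='__main__':
    A=ang('v1.pkl',(126,220),8,[(356,389),(320,212),(243,222),(378,484),(240,262),(430,250),(190,325),(503,300),(228,205)],1.7945,(429.6,-557.7))
    for n,a in zip(['piv','needle','index','cw','maj-l','maj-r','out-l','out-r','idxbase'],A):
        d=a-A[0];print(n,a.round(1),'r',np.hypot(*d).round(1),'ang',np.arctan2(d[0],d[1]).round(3))
E
python3 ang.py
```

```text
piv [  1.7 451.1] r 0.0 ang 0.0
needle [  2.  479.5] r 28.5 ang 0.012
index [ 12.1 478.8] r 29.6 ang 0.358
cw [  1.1 435.1] r 15.9 ang -3.108
maj-l [ 13.4 472.6] r 24.6 ang 0.501
maj-r [-11.2 472.5] r 24.9 ang -0.54
out-l [ 21.5 463.2] r 23.3 ang 1.022
out-r [-19.5 463.7] r 24.7 ang -1.03
idxbase [ 13.5 481.6] r 32.8 ang 0.371
```

```bash
python3 - <<'E'
from h import *
import pickle
np.set_printoptions(precision=3,suppress=True)
D=pickle.load(open('d.pkl','rb'));s,t=D['s'],D['t']
# scene ray meeting pipe cylinder surface near (y0=32,z=78)
def cylhit(p,uv,y0=31.5):
    o,v=ray(p,uv);a=v[1:]@v[1:];w=o[1:]-[y0,78];b=w@v[1:];c=w@w-30.15**2;d=b*b-a*c
    k=(-b-np.sqrt(max(d,0)))/a;return o+k*v
for uv in [(315.2,235),(314.8,243),(314.5,250),(314.3,256)]: print('scene ring',cylhit(s,uv))
for uv in [(308,267.6),(313,267),(319.5,266.7),(326,266.7),(332,267)]: print('top ring',cylhit(t,uv))
# ring pixel centroids
a=t['pixels'].astype(int).min(2)
for u in (309,314,319,324,329):
    w=np.clip(a[258:278,u]-110,0,None);print('t',u,(w*np.arange(258,278)).sum()/w.sum())
a=s['pixels'].astype(int).min(2)
for v in (236,242,248,254):
    w=np.clip(a[v,305:326]-120,0,None);print('s',v,(w*np.arange(305,326)).sum()/w.sum(), cylhit(s,((w*np.arange(305,326)).sum()/w.sum(),v)))
# pipe edges in top by silhouette
m=D['pipet'];L=[];Rr=[]
for v in list(range(200,262))+list(range(275,330)):
    u=np.nonzero(m[v])[0]
    if len(u): L.append((u.min()-.5,v));Rr.append((u.max()+.5,v))
for E_ in(L,Rr):
    E_=np.array(E_);k=np.polyfit(E_[:,1],E_[:,0],1);P=[atz(t,(np.polyval(k,v),v),85) for v in(200,330)];print('edge',P, 'yaw',(P[0]-P[1])[1]/(P[0]-P[1])[0])
togo([502,32,320],0.03)
E
```

```text
scene ring [505.643  30.338 108.128]
scene ring [507.072  10.799  99.921]
scene ring [507.21    2.675  86.839]
scene ring [506.557   2.163  71.046]
top ring [501.383  53.779  98.315]
top ring [501.78   43.691 105.575]
top ring [502.14   30.834 108.143]
top ring [502.589  17.999 104.958]
top ring [503.362   5.914  93.949]
t 309 267.66548042704625
t 314 267.29639889196676
t 319 267.1925465838509
t 324 267.0
t 329 267.224
s 236 314.7282110091743 [505.035  26.752 107.774]
s 242 314.989010989011 [507.299  12.524 101.43 ]
s 248 313.9366197183099 [505.832   4.283  90.971]
s 254 314.0 [506.094   1.368  76.956]
edge [array([643.283,  65.223,  85.   ]), array([378.233,  58.218,  85.   ])] yaw 0.026427792852129917
edge [array([643.57 ,   5.247,  85.   ]), array([378.585,  -1.967,  85.   ])] yaw 0.027223834230035552
t 5.85 p [ 429.3 -558.4  502. ] q [-1.02  0.23  0.98 -0.    1.94 -2.81] f [ 0.   0.2 -4. ] m [ 0.03 -0.03 -0.05] w 0.254
[[-0.975 -0.221  0.   ]
 [-0.221  0.975 -0.   ]
 [-0.    -0.    -1.   ]] yaw of tool y 1.7939974724250487
dp [-201.6  559.7  182. ] roll (tool z down => -yaw) -1.378 or 1.764
```

```bash
python3 -m creep '[{"hand":10,"dp":[-10,28,8],"roll":0.1},{"hand":10,"dp":[-24,66,20],"roll":0.22},{"hand":10,"dp":[-40,108,32],"roll":0.36},{"hand":10,"dp":[-56,150,45],"roll":0.5},{"hand":10,"dp":[-72,192,60],"roll":0.64}]';  python3 -c "
from h import *
togo([503.5,29.7,300],0.027)"
```

```text
t: 6.35
tool_pos: [456.9, -353.7, 442.0]
ee_rot: [0.21, 0.978, -0.0, 0.001]
ft_force: [0.5, -0.2, -3.7]
grip_width: 0.246
t 6.35 p [ 456.9 -353.7  442. ] q [-0.79 -0.1   1.42  0.    1.82 -1.94] f [ 0.5 -0.2 -3.7] m [ 0.   -0.09 -0.01] w 0.246
[[-0.912  0.411  0.001]
 [ 0.411  0.912 -0.001]
 [-0.001 -0.    -1.   ]] yaw of tool y 1.1476265963510248
dp [115.2 368.8 141.8] roll (tool z down => -yaw) 1.121 or -2.021
```

```bash
python3 -m creep '[{"hand":10,"dp":[13,41,16],"roll":0.14},{"hand":10,"dp":[26,82,32],"roll":0.28},{"hand":10,"dp":[39,123,48],"roll":0.42},{"hand":10,"dp":[52,164,64],"roll":0.56},{"hand":10,"dp":[65,206,80],"roll":0.7}]';  python3 -c "
from h import *
togo([503.5,29.7,300],0.027)"
```

```text
t: 6.85
tool_pos: [480.7, -139.5, 361.9]
ee_rot: [0.532, 0.847, 0.0, 0.001]
ft_force: [-0.2, 0.2, -4.1]
grip_width: 0.249
t 6.85 p [ 480.7 -139.5  361.9] q [-0.43 -0.29  1.72  0.    1.72 -0.88] f [-0.2  0.2 -4.1] m [ 0.01 -0.09 -0.  ] w 0.249
[[-0.434  0.901  0.001]
 [ 0.901  0.434 -0.   ]
 [-0.001  0.001 -1.   ]] yaw of tool y 0.44928489146571926
dp [142.5  94.   61.8] roll (tool z down => -yaw) 0.422 or -2.719
```

```bash
python3 -m creep '[{"hand":10,"dp":[36,24,16],"roll":0.13},{"hand":10,"dp":[72,48,32],"roll":0.26},{"hand":10,"dp":[108,72,46],"roll":0.36},{"hand":10,"dp":[132,87,57],"roll":0.41},{"hand":10,"dp":[142,94,62],"roll":0.422}]'; python3 -m creep '[{"hand":10,"dp":[0,0,0],"roll":0},{"hand":10,"dp":[0,0,0],"roll":0},{"hand":10,"dp":[0,0,0],"roll":0}]';  python3 -c "
from h import *
togo([503.5,29.7,223],0.027);cap('scene','s6.png');cap('top','t6.png')"; python3 crop.py s6.png s6c.png 320 215 75 65 5;python3 crop.py t6.png t6c.png 320 265 60 60 6
```

```text
t: 7.35
tool_pos: [502.1, 30.4, 298.9]
ee_rot: [0.694, 0.72, -0.0, -0.001]
ft_force: [-0.2, -0.5, -3.5]
grip_width: 0.25
t: 7.65
tool_pos: [503.1, 26.8, 301.0]
ee_rot: [0.696, 0.719, 0.0, 0.001]
ft_force: [0.1, -0.1, -4.2]
grip_width: 0.246
t 7.65 p [503.1  26.8 301. ] q [-0.09 -0.27  1.8  -0.    1.61 -0.13] f [ 0.1 -0.1 -4.2] m [-0.06 -0.01 -0.02] w 0.246
[[-0.033  0.999  0.001]
 [ 0.999  0.033 -0.001]
 [-0.001  0.001 -1.   ]] yaw of tool y 0.03252856722387476
dp [ 3.   0.4 78. ] roll (tool z down => -yaw) 0.006 or -3.136
```

View pics/s6c.png

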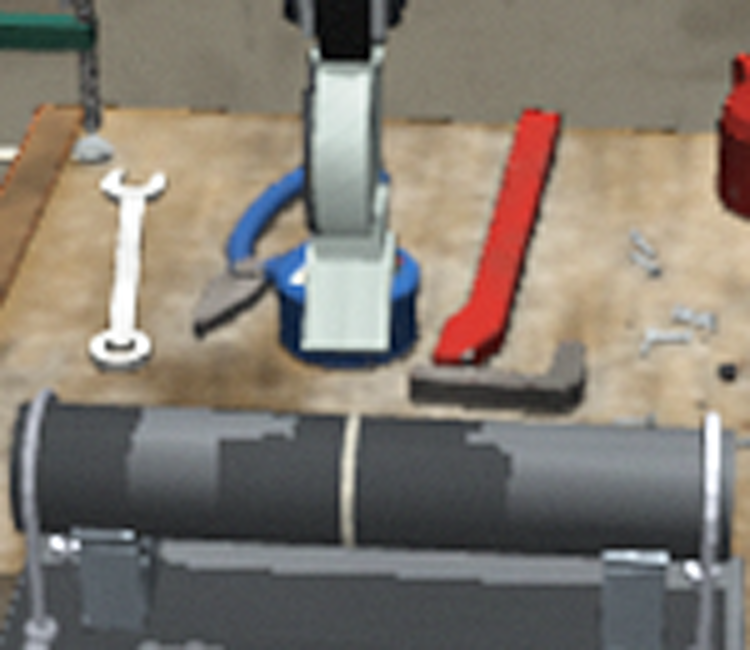

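View pics/t6c.png

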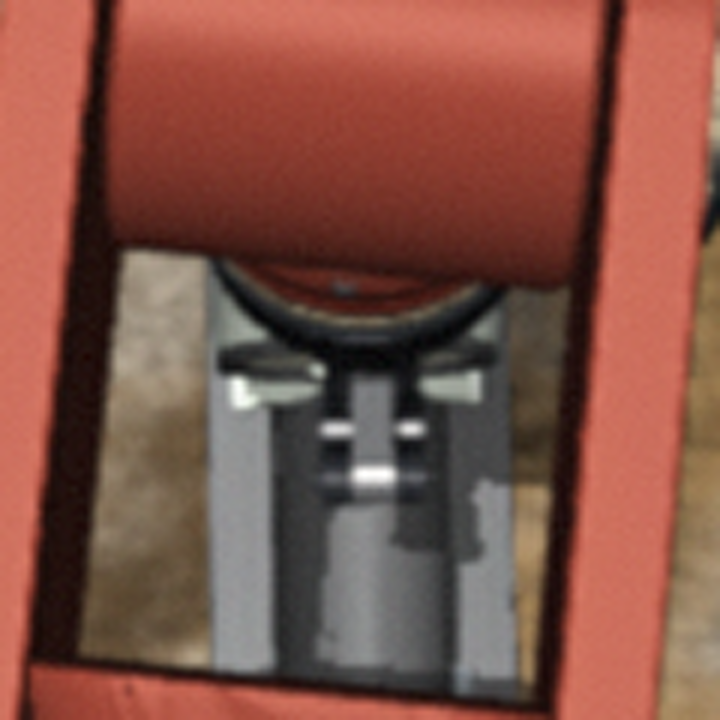

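```bash
python3 - <<'E'
from h import *
p=eyes.capture('scene')
print(proj(p,[504.3,-9.9,166.3]))
for x in (485,523): print(proj(p,[x+1,-9.9,166.3]))
o,v=ray(p,(245+(344+.5)/5-.5,220));print(o+v*((-9.9-o[1])/v[1]))
togo([503.5,29.7,223],0.027)
E
```

```text
[311.73691667 222.19451333]
[303.13026042 221.7415333 ]
[321.02996495 222.68408052]
[507.93217754  -9.9        171.94591364]
t 7.8 p [503.   26.8 300.7] q [-0.09 -0.27  1.8  -0.    1.61 -0.13] f [ 1.   0.7 -3.6] m [-0.06  0.03  0.03] w 0.249
[[-0.032  0.999  0.001]
 [ 0.999  0.032 -0.   ]
 [-0.     0.001 -1.   ]] yaw of tool y 0.032107971262601766
dp [ 2.9  0.5 77.7] roll (tool z down => -yaw) 0.005 or -3.136
```

```bash
python3 -m creep '[{"hand":10,"dp":[2.9,-0.5,20],"roll":0.005},{"hand":10,"dp":[2.9,-0.5,45],"roll":0.005},{"hand":10,"dp":[2.9,-0.5,62],"roll":0.005},{"hand":10,"dp":[2.9,-0.5,70],"roll":0.005},{"hand":10,"dp":[2.9,-0.5,72],"roll":0.005}]'; python3 -m creep '[{"hand":10,"dp":[0,0,0],"roll":0},{"hand":10,"dp":[0,0,0],"roll":0},{"hand":10,"dp":[0,0,2],"roll":0}]';  python3 -c "
from h import *
togo([502.3,29.7,223],0.027);cap('scene','s7.png')"; python3 crop.py s7.png s7c.png 320 215 75 65 5
```

```text
t: 8.3
tool_pos: [501.9, 30.1, 227.3]
ee_rot: [0.697, 0.717, -0.001, -0.0]
ft_force: [-0.4, -0.3, -3.2]
grip_width: 0.249
t: 8.6
tool_pos: [503.1, 30.6, 227.6]
ee_rot: [0.697, 0.717, 0.001, 0.001]
ft_force: [-0.1, -0.5, -2.2]
grip_width: 0.248
t 8.6 p [503.1  30.6 227.6] q [-0.09 -0.24  1.89  0.    1.49 -0.12] f [-0.1 -0.5 -2.2] m [-0.27 -0.03  0.  ] w 0.248
[[-0.029  1.     0.003]
 [ 1.     0.029 -0.   ]
 [-0.     0.003 -1.   ]] yaw of tool y 0.028593358386549153
dp [-0.9 -0.8  4.6] roll (tool z down => -yaw) 0.002 or -3.14
```

View pics/s7c.png

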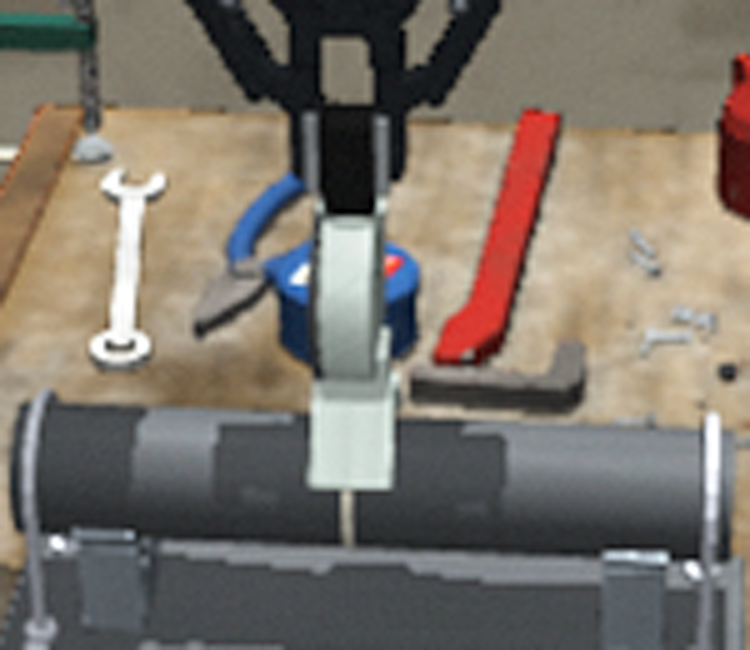

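```bash
python3 -m creep '[{"hand":10,"dp":[-0.5,-1,2],"roll":0},{"hand":10,"dp":[-0.5,-1,4],"roll":0},{"hand":10,"dp":[-0.5,-1,4],"roll":0}]';  python3 -c "
from h import *
st()"
```

```text
t: 8.95
tool_pos: [502.5, 29.2, 224.3]
ee_rot: [0.697, 0.717, 0.001, 0.002]
ft_force: [1.1, -2.9, 5.3]
grip_width: 0.242
t 8.95 p [502.5  29.2 224.3] q [-0.09 -0.24  1.9  -0.    1.48 -0.12] f [ 1.1 -2.9  5.3] m [-0.97 -0.13  0.02] w 0.242
[[-0.028  1.     0.004]
 [ 1.     0.028 -0.002]
 [-0.003  0.004 -1.   ]] yaw of tool y 0.02842172429693142
```

```bash
python3 -m creep '[{"hand":10,"dp":[-1.5,0,1],"roll":0},{"hand":10,"dp":[-1.5,0,3],"roll":0},{"hand":10,"dp":[-1.5,0,3],"roll":0}]';  python3 -c "
from h import *
st()"
```

```text
t: 9.25
tool_pos: [502.8, 28.0, 223.5]
ee_rot: [0.697, 0.717, 0.001, 0.002]
ft_force: [-2.2, -2.2, 13.2]
grip_width: 0.247
t 9.25 p [502.8  28.  223.5] q [-0.09 -0.24  1.9  -0.    1.48 -0.12] f [-2.2 -2.2 13.2] m [-0.82  0.71  0.03] w 0.247
[[-0.029  1.     0.005]
 [ 1.     0.029 -0.002]
 [-0.002  0.005 -1.   ]] yaw of tool y 0.028531066549581412
```

```bash
python3 -m creep '[{"hand":10,"dp":[-6,0,1],"roll":0},{"hand":10,"dp":[-12,0,2],"roll":0},{"hand":10,"dp":[-18,0,3],"roll":0},{"hand":10,"dp":[-24,0,4],"roll":0},{"hand":10,"dp":[-24,0,4],"roll":0}]';  python3 -c "
from h import *
st();cap('scene','s8.png')
cap('top','t8.png')"; python3 crop.py s8.png s8c.png 320 215 75 65 5; python3 crop.py t8.png t8c.png 320 265 60 60 6
```

```text
t: 9.75
tool_pos: [504.6, 5.5, 221.0]
ee_rot: [0.697, 0.717, 0.004, 0.002]
ft_force: [-1.7, 2.6, 16.7]
grip_width: 0.249
t 9.75 p [504.6   5.5 221. ] q [-0.14 -0.24  1.9   0.    1.47 -0.17] f [-1.7  2.6 16.7] m [0.98 0.55 0.04] w 0.249
[[-0.028  1.     0.008]
 [ 1.     0.028  0.004]
 [ 0.003  0.008 -1.   ]] yaw of tool y 0.028269867485663954
```

View pics/s8c.png

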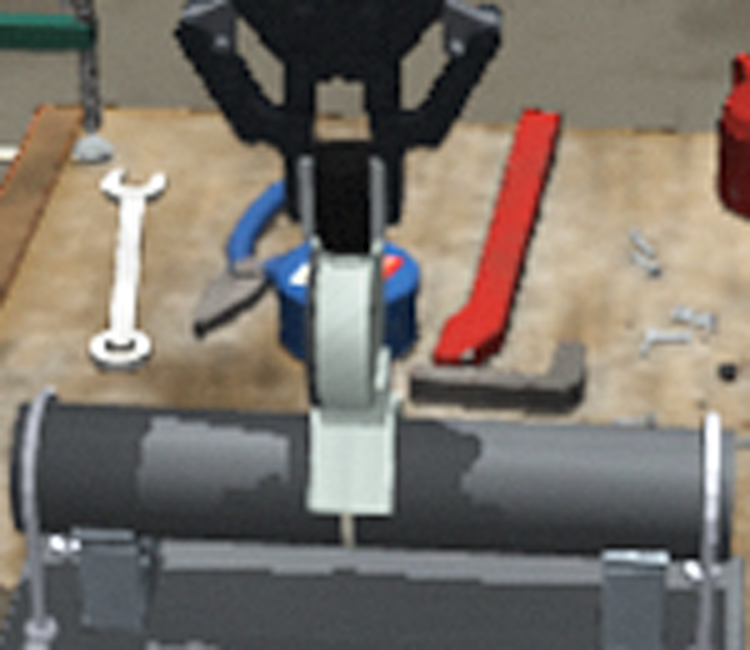

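View pics/t8c.png

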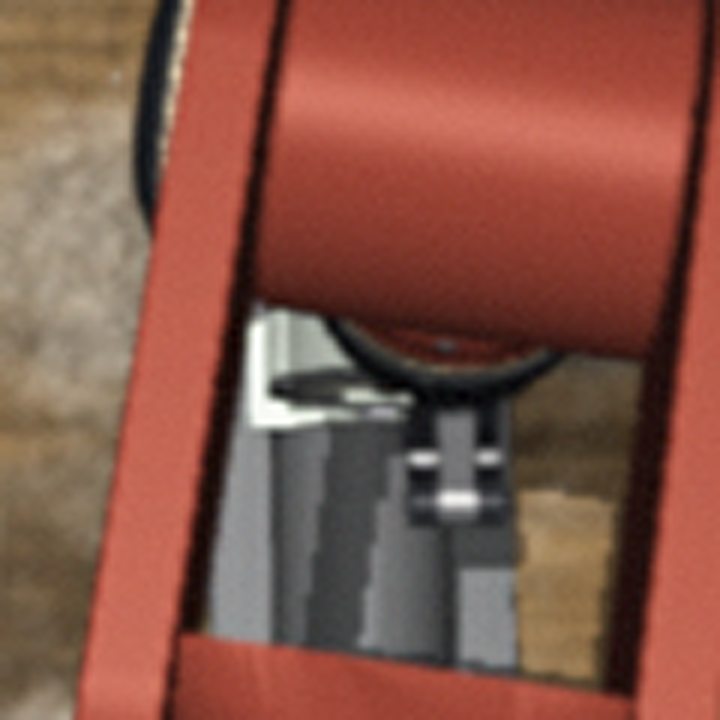

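```bash
python3 -m creep '[{"hand":10,"dp":[-7,-0.3,1],"roll":0},{"hand":10,"dp":[-14,-0.7,2.5],"roll":0},{"hand":10,"dp":[-20,-1,4],"roll":0},{"hand":10,"dp":[-26,-1,6],"roll":0},{"hand":10,"dp":[-30,-1,7.5],"roll":0}]';  python3 -m creep '[{"hand":10,"dp":[0,0,0],"roll":0},{"hand":10,"dp":[0,0,0],"roll":0},{"hand":10,"dp":[0,0,0],"roll":0}]';python3 -c "
from h import *
st();cap('scene','s9.png')
t=cap('top','t9.png')
for n in ['needle_tip','index_tip']: print(n,[(np.round(d['centre'],1),d['p']) for d in eyes.tip_of(n,t)])
"; python3 crop.py s9.png s9c.png 320 215 75 65 5; python3 crop.py t9.png t9c.png 335 270 50 50 7
```

```text
t: 10.35
tool_pos: [504.7, -24.9, 212.6]
ee_rot: [0.697, 0.717, 0.004, 0.002]
ft_force: [-0.6, 0.6, 14.7]
grip_width: 0.247
t: 10.65
tool_pos: [504.7, -25.1, 212.6]
ee_rot: [0.697, 0.717, 0.004, 0.003]
ft_force: [-0.1, 0.1, 11.5]
grip_width: 0.254
t 10.65 p [504.7 -25.1 212.6] q [-0.2  -0.23  1.91  0.    1.45 -0.23] f [-0.1  0.1 11.5] m [ 0.68 -0.02  0.01] w 0.254
[[-0.028  1.     0.009]
 [ 1.     0.028  0.002]
 [ 0.001  0.009 -1.   ]] yaw of tool y 0.028047291647029293
needle_tip [(array([320.6, 265.4]), 0.48)]
index_tip [(array([335.6, 270.7]), 0.56), (array([202.2, 287.5]), 0.43)]
```

View pics/s9c.png

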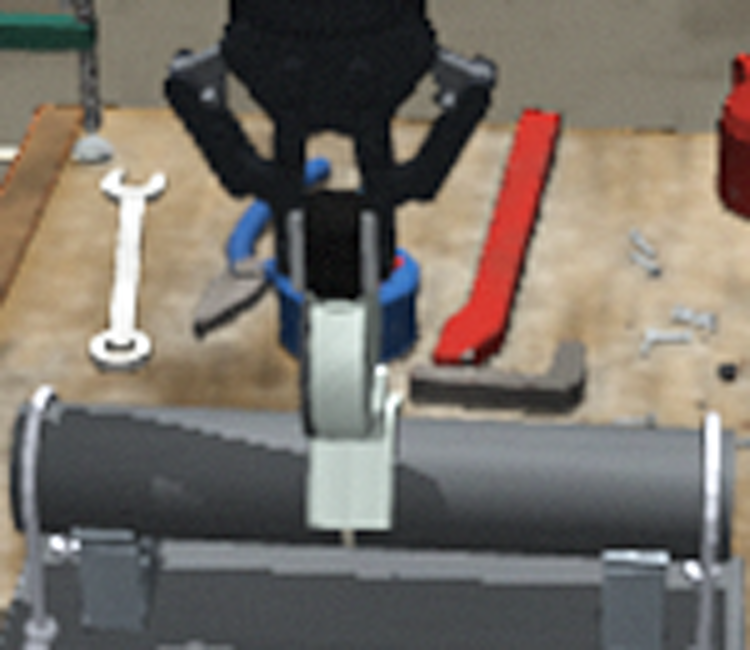

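View pics/t9c.png

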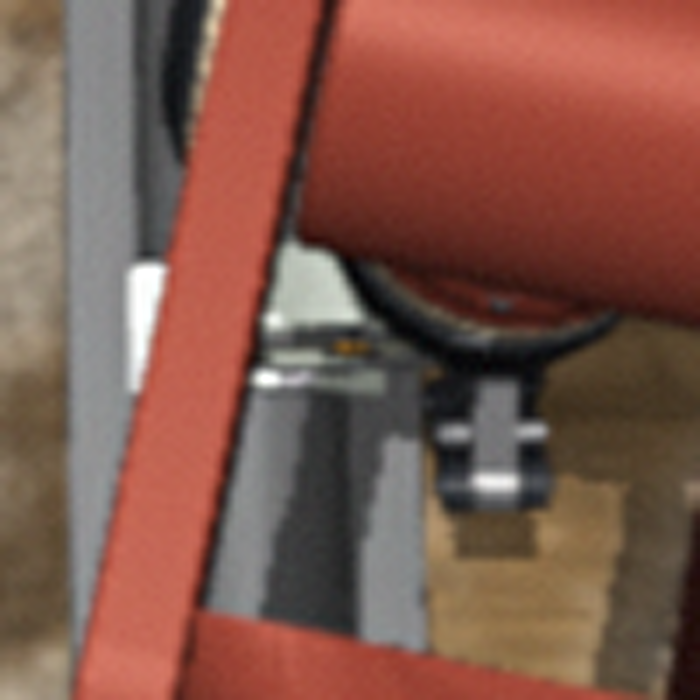

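```bash
cat > th.py <<'E'
from h import *
import pickle,sys
from scipy.optimize import brentq
import cv2
def hub(p):
    h=cv2.cvtColor(p['pixels'],cv2.COLOR_RGB2HSV).astype(int)
    m=(h[...,0]>10)&(h[...,0]<28)&(h[...,1]>140)&(h[...,2]>70);v,u=np.nonzero(m)
    k=(v>255)&(v<285)&(u>322)&(u<355);print('hub px',sorted(zip(u[k].tolist(),v[k].tolist())))
    w=h[...,1][v[k],u[k]]-100.;return np.array([(u[k]*w).sum()/w.sum(),(v[k]*w).sum()/w.sum()])
if __name__=='__main__':
    t=eyes.capture('top');q=hub(t);print(q)
    for yc in(30.5,31.5):
        f=lambda th:proj(t,[488,yc-94*np.sin(th),78+94*np.cos(th)])[0]-q[0]
        print('theta',yc,brentq(f,0,.8))
    s=eyes.capture('scene');D={}
    for l,p in(('s',s),('t',t)):
        o=eyes.silhouettes('gauge',p);D[l]=p;D['gauge'+l]=o[0]['region'] if o else None;print([(d['rect'],round(d['p'],2)) for d in o][:2])
    pickle.dump(D,open('e.pkl','wb'));st()
E
python3 th.py
```

```text
hub px [(333, 269), (334, 269), (334, 270), (335, 269), (336, 269)]
[334.39583333 269.16071429]
theta 30.5 0.29753537905835
theta 31.5 0.3087697609594175
[([313.9, 224.4, 26.7, 69.8], 0.96), ([319.9, 247.1, 136.5, 30.2], 0.31)]
[([324.4, 266.2, 37.7, 21.6], 0.84)]
t 11.05 p [504.7 -25.1 212.6] q [-0.2  -0.23  1.91  0.    1.45 -0.23] f [ 0.9 -1.6 12.4] m [ 0.72 -0.03 -0.06] w 0.247
[[-0.028  1.     0.009]
 [ 1.     0.028  0.002]
 [ 0.001  0.009 -1.   ]] yaw of tool y 0.028117482692845388
```

```bash
python3 - <<'E'
import cv2,numpy as np
for f,c in(('s6',(312,315)),('s7',(313,316)),('s9',(311,314))):
    g=cv2.imread(f'pics/{f}.png').astype(float)[:,c[0]:c[1]+1].mean((1,2))
    d=np.diff(g)
    out=[]
    for v in range(150,262):
        if abs(d[v])>12 and abs(d[v])>=abs(d[v-1]) and abs(d[v])>abs(d[v+1]):
            a,b,e=abs(d[v-1]),abs(d[v]),abs(d[v+1]);out.append((round(v+.5+.5*(a-e)/(a-2*b+e),2),round(d[v])))
    print(f,out)
E
```

```text
s6 [(np.float64(161.83), 82), (np.float64(164.66), 43), (np.float64(197.1), 25), (np.float64(201.53), 28), (np.float64(219.48), -121), (np.float64(223.66), 58), (np.float64(232.35), -40), (np.float64(259.04), 32)]
s7 [(np.float64(157.14), 57), (np.float64(170.41), -76), (np.float64(192.59), 131), (np.float64(195.51), 44), (np.float64(225.82), 23), (np.float64(229.84), 32), (np.float64(247.34), -62), (np.float64(259.31), 33)]
s9 [(np.float64(176.57), 65), (np.float64(187.46), -95), (np.float64(209.53), 122), (np.float64(212.5), 39), (np.float64(237.68), 51), (np.float64(255.41), -97), (np.float64(258.93), 42)]
```

```bash
python3 - <<'E'
import cv2,numpy as np
a=[cv2.resize(cv2.imread(f'pics/{f}.png')[140:262,290:340],None,fx=5,fy=5,interpolation=cv2.INTER_NEAREST) for f in('s6','s7','s9')]
cv2.imwrite('pics/cmp.png',np.hstack(a))
E
```

```text
(no output)
```

View pics/cmp.png

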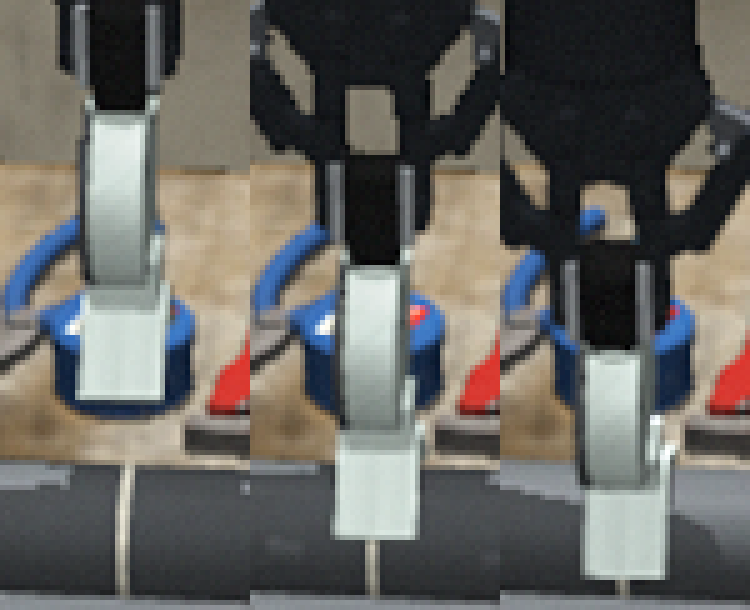

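```bash
python3 - <<'E'
from h import *
import pickle
from scipy.optimize import least_squares
p=pickle.load(open('e.pkl','rb'))['s']
def row(yc,zc,th,f,x):  # saddle centre yc,zc ; f=(y,z) in gauge; lean th toward -y
    y,z=f[0],f[1]+10;return proj(p,[x,yc+y*np.cos(th)-z*np.sin(th),zc+z*np.cos(th)+y*np.sin(th)])[1]
obs7=[192.59,247.34,170.41];obs9=[209.53,255.41,187.46];obs6=[161.83,219.48]
F=[(-12,124),(-38.5,0),(12,170)]
for th0 in(0,.01,.02):
  # free: feature row biases per feature from s6 pose for A,F, pipe yc
  b=[obs6[i]-row(28.6,166.1-10,th0,F[i],503) for i in(0,1)];print('bias',np.round(b,2))
  for yc in(29.5,30.5,31.5):
    r_=[]
    for o in(obs7,obs9):
      s=least_squares(lambda v:[row(yc+v[1]*0,78+v[1],v[0],F[i],503)+b[i]-o[i] for i in(0,1)],[0.1,0]);r_+=list(np.round(s.x,3))
    # free yc & zc=78
    s=least_squares(lambda v:[row(v[1],78,v[0],F[i],503)+b[i]-obs9[i] for i in(0,1)],[0.3,30])
    print(th0,yc,'s7',r_[:2],'s9 th,dz',r_[2:],'free yc',s.x.round(3))
# crest silhouette of pipe: top-edge row in scene near ring
for yc in(29.5,31.5):print('pipe top row', min(proj(p,[503,yc+30.15*np.sin(a),78+30.15*np.cos(a)])[1] for a in np.linspace(-1,1.5,60)),'bottom',max(proj(p,[503,yc+30.15*np.sin(a),78+30.15*np.cos(a)])[1] for a in np.linspace(-2.6,0,60)))
E
python3 - <<'E'
import cv2,numpy as np
g=cv2.imread('pics/s1.png').astype(float)
for c in (300,330):
    print(c,[round(x) for x in g[226:266,c-3:c+4].mean((1,2))])
E
```

```text
bias [-1.69 -2.76]
0 29.5 s7 [np.float64(0.002), np.float64(6.359)] s9 th,dz [np.float64(0.299), np.float64(-2.554)] free yc [ 0.304 26.12 ]
0 30.5 s7 [np.float64(-0.001), np.float64(5.529)] s9 th,dz [np.float64(0.298), np.float64(-3.31)] free yc [ 0.304 26.12 ]
0 31.5 s7 [np.float64(-0.005), np.float64(4.697)] s9 th,dz [np.float64(0.297), np.float64(-4.066)] free yc [ 0.304 26.12 ]
bias [-2.03 -2.94]
0.01 29.5 s7 [np.float64(0.01), np.float64(6.27)] s9 th,dz [np.float64(0.303), np.float64(-2.883)] free yc [ 0.308 25.684]
0.01 30.5 s7 [np.float64(0.007), np.float64(5.445)] s9 th,dz [np.float64(0.302), np.float64(-3.638)] free yc [ 0.308 25.684]
0.01 31.5 s7 [np.float64(0.004), np.float64(4.618)] s9 th,dz [np.float64(0.301), np.float64(-4.394)] free yc [ 0.308 25.684]
bias [-2.39 -3.12]
0.02 29.5 s7 [np.float64(0.019), np.float64(6.186)] s9 th,dz [np.float64(0.307), np.float64(-3.204)] free yc [ 0.313 25.257]
0.02 30.5 s7 [np.float64(0.016), np.float64(5.366)] s9 th,dz [np.float64(0.306), np.float64(-3.959)] free yc [ 0.313 25.257]
0.02 31.5 s7 [np.float64(0.013), np.float64(4.544)] s9 th,dz [np.float64(0.305), np.float64(-4.715)] free yc [ 0.313 25.257]
pipe top row 232.9714684503151 bottom 259.81757362328625
pipe top row 232.49026044958094 bottom 259.302320321642
300 [106, 118, 126, 121, 117, 115, 126, 144, 148, 153, 156, 161, 162, 156, 148, 141, 132, 126, 120, 113, 106, 99, 91, 83, 74, 66, 61, 56, 52, 52, 49, 42, 62, 120, 150, 149, 150, 141, 107, 81]
330 [67, 55, 55, 63, 92, 160, 189, 158, 137, 146, 150, 150, 152, 156, 155, 150, 142, 133, 125, 119, 115, 107, 99, 91, 84, 76, 68, 61, 54, 52, 51, 49, 45, 45, 110, 152, 144, 143, 146, 120]
```

```bash
python3 -m creep '[{"hand":10,"dp":[-4,-0.2,2],"roll":0},{"hand":10,"dp":[-8,-0.5,4],"roll":0},{"hand":10,"dp":[-10,-0.5,5.5],"roll":0},{"hand":10,"dp":[-10,-0.5,5.5],"roll":0}]';python3 th.py; python3 -c "
from h import *
st();cap('scene','s10.png')
t=cap('top','t10.png')"; python3 crop.py s10.png s10c.png 320 215 75 65 5; python3 crop.py t10.png t10c.png 335 270 50 50 7;python3 - <<'E'
import cv2,numpy as np
for f,c in(('s9',(311,314)),('s10',(311,314))):
    g=cv2.imread(f'pics/{f}.png').astype(float)[:,c[0]:c[1]+1].mean((1,2))
    d=np.diff(g)
    out=[]
    for v in range(150,262):
        if abs(d[v])>12 and abs(d[v])>=abs(d[v-1]) and abs(d[v])>abs(d[v+1]):
            a,b,e=abs(d[v-1]),abs(d[v]),abs(d[v+1]);out.append((float(round(v+.5+.5*(a-e)/(a-2*b+e),2)),round(d[v])))
    print(f,out)
E
```

```text
t: 11.45
tool_pos: [504.9, -36.0, 208.0]
ee_rot: [0.697, 0.717, 0.003, 0.004]
ft_force: [0.2, -1.9, 16.2]
grip_width: 0.25
hub px [(337, 269), (337, 270), (338, 269), (338, 270), (339, 269), (339, 270), (340, 269)]
[338.39220183 269.43348624]
theta 30.5 0.3817749015162052
theta 31.5 0.39342291166065574
[([313.9, 213.4, 27.9, 19.3], 0.64)]
[([329.6, 265.5, 46.8, 22.3], 0.68)]
t 11.65 p [504.9 -35.9 208. ] q [-0.22 -0.23  1.92  0.    1.44 -0.25] f [-0.1 -2.5 15.3] m [0.21 0.07 0.03] w 0.252
[[-0.028  1.     0.01 ]
 [ 1.     0.028 -0.001]
 [-0.001  0.01  -1.   ]] yaw of tool y 0.028077222782476596
t 11.65 p [504.9 -35.9 208. ] q [-0.22 -0.23  1.92  0.    1.44 -0.25] f [-0.1 -2.5 15.3] m [0.21 0.07 0.03] w 0.252
[[-0.028  1.     0.01 ]
 [ 1.     0.028 -0.001]
 [-0.001  0.01  -1.   ]] yaw of tool y 0.028077222782476596
s9 [(176.57, 65), (187.46, -95), (209.53, 122), (212.5, 39), (237.68, 51), (255.41, -97), (258.93, 42)]
s10 [(181.26, 58), (191.59, -78), (213.53, 112), (216.51, 32), (239.89, 40), (256.4, -96), (258.97, 42)]
```

View pics/s10c.png

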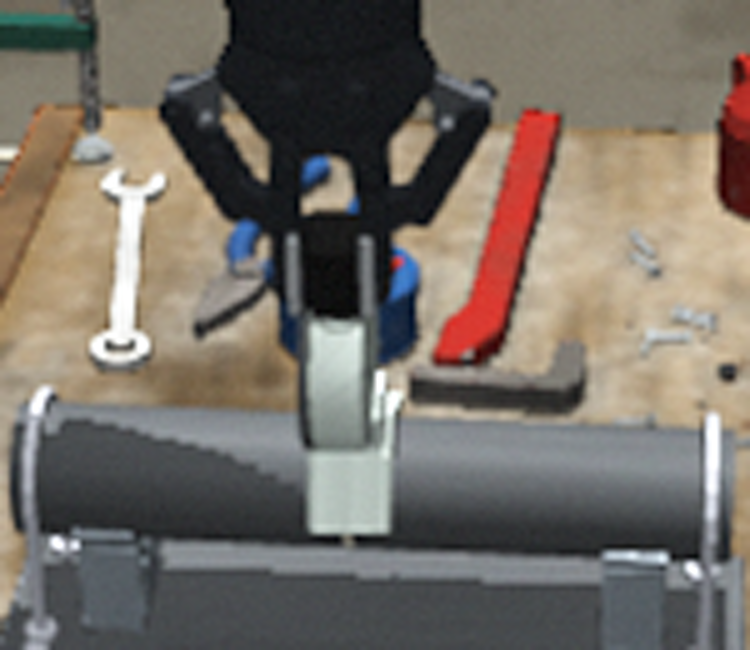

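View pics/t10c.png

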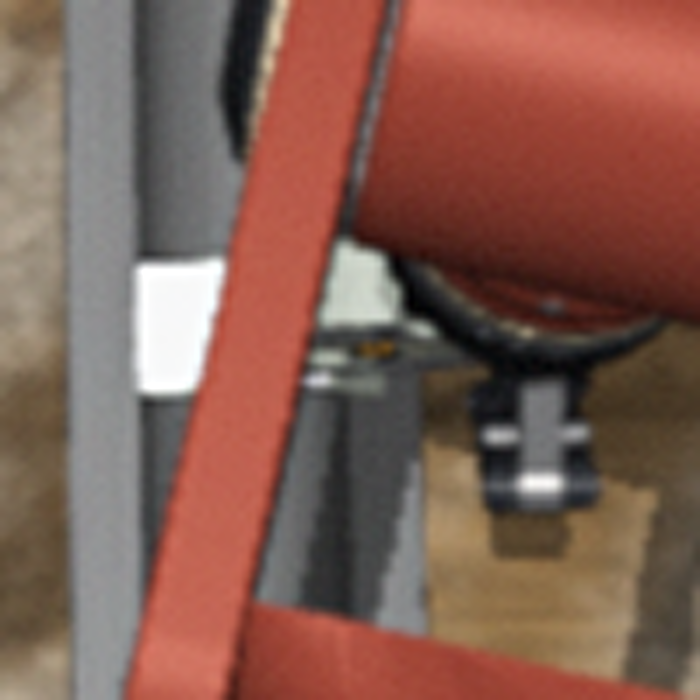

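```bash
python3 - <<'E'
from h import *
import pickle
from scipy.optimize import least_squares,brentq
D=pickle.load(open('e.pkl','rb'));p=D['s'];t=D['t']
def row(yc,zc,th,f,x):
    y,z=f[0],f[1]+10;return proj(p,[x,yc+y*np.cos(th)-z*np.sin(th),zc+z*np.cos(th)+y*np.sin(th)])[1]
obs6=[161.83,219.48];F=[(-12,124),(-38.5,0),(12,170)]
th0=.02
b=[obs6[i]-row(28.6,166.1-10,th0,F[i],503) for i in(0,1)]
for nm,o in(('s7',[192.59,247.34,170.41]),('s9',[209.53,255.41,187.46]),('s10',[213.53,256.40,191.59])):
    for yc in(30.5,31.5):
        s=least_squares(lambda v:[row(yc,78+v[1],v[0],F[i],503)+b[i]-o[i] for i in(0,1)],[.3,0]);print(nm,yc,s.x.round(3))
# far (left) foot in top image: upper face edges: outer edge col
for q in (338.1,338.4):
    for dx in(486,490):
        print(brentq(lambda th:proj(t,[dx,31.5-94*np.sin(th),78+94*np.cos(th)])[0]-q,0,.8))
# foot outer far edge column in top
im=cv2.imread('pics/t10.png').astype(int)
for v in (262,266,270): print(v,im[v,296:322].min(1).tolist())
for th in(.33,.35,.37,.39):
    o=[]
    for y,z in((38.5,0),(38.5,6)):
        z=z+10;o.append(proj(t,[490,31.5+y*np.cos(th)-z*np.sin(th),78+z*np.cos(th)+y*np.sin(th)])[0])
    print(th,np.round(o,2))
E
```

```text
s7 30.5 [0.016 5.366]
s7 31.5 [0.013 4.544]
s9 30.5 [ 0.306 -3.959]
s9 31.5 [ 0.305 -4.715]
s10 30.5 [ 0.381 -3.846]
s10 31.5 [ 0.38  -4.594]
0.38712573270506395
0.3871009017790231
0.39360215829819
0.3935814006163406
262 [146, 140, 144, 140, 141, 139, 133, 135, 193, 251, 250, 247, 247, 247, 248, 247, 248, 248, 249, 241, 144, 66, 74, 76, 76, 78]
266 [144, 146, 144, 144, 142, 137, 135, 144, 205, 249, 250, 248, 247, 248, 248, 247, 248, 250, 242, 143, 68, 72, 77, 77, 78, 77]
270 [144, 144, 146, 143, 140, 139, 134, 144, 202, 250, 250, 248, 247, 248, 247, 248, 249, 242, 150, 70, 72, 77, 77, 77, 76, 80]
0.33 [302.43 303.3 ]
0.35 [302.64 303.57]
0.37 [302.86 303.85]
0.39 [303.08 304.13]
```

```bash
python3 -m creep '[{"hand":10,"dp":[2.8,0,-0.8],"roll":0},{"hand":10,"dp":[2.8,0,-0.8],"roll":0},{"hand":10,"dp":[2.8,0,-0.8],"roll":0}]'; python3 - <<'E'
from h import *
import pickle
p=pickle.load(open('v1.pkl','rb'))['s'];yaw=1.7945
xg=np.array([np.cos(yaw),np.sin(yaw),0]);yg=np.array([-np.sin(yaw),np.cos(yaw),0]);C=np.array([429.6,-557.7,451.1])-13.5*xg+1.7*yg
A=np.arange(-1.3,1.3,.004);R=np.arange(12,40,.1)
mp=np.array([[proj(p,C+r_*(np.sin(a)*yg+np.cos(a)*np.array([0,0,1]))) for a in A[::-1]] for r_ in R[::-1]]).astype(np.float32)
im=cv2.remap(p['pixels'],mp[...,0],mp[...,1],cv2.INTER_CUBIC)
cv2.imwrite('pics/polar.png',cv2.resize(cv2.cvtColor(im,cv2.COLOR_RGB2BGR),(650,560)))
g=im.astype(float).mean(2)
def prof(r0,r1):
    k=[i for i,r_ in enumerate(R[::-1]) if r0<r_<r1];return g[k].mean(0),A[::-1]
for r0,r1 in((22.5,24.5),(29,31),(14,21)):
    q,a=prof(r0,r1);m=[]
    for i in range(6,len(q)-6):
        if q[i]==q[i-6:i+7].min() and q[i]<np.median(q)-25:
            w=np.clip(np.median(q)-10-q[max(0,i-14):i+15],0,None);m.append((round((w*a[max(0,i-14):i+15]).sum()/w.sum(),3),round(q[i])))
    print(r0,m)
E
python3 th.py
```

```text
t: 12.05
tool_pos: [504.8, -34.5, 208.6]
ee_rot: [0.697, 0.717, 0.002, 0.005]
ft_force: [0.4, -5.8, 13.5]
grip_width: 0.25
22.5 [(np.float64(1.013), 47), (np.float64(0.846), 131), (np.float64(0.665), 128), (np.float64(0.496), 47), (np.float64(0.017), 4), (np.float64(-0.516), 42), (np.float64(-1.027), 55)]
29 [(np.float64(0.351), 22), (np.float64(0.028), 143)]
14 [(np.float64(0.032), 10)]
hub px [(336, 269), (337, 269), (337, 270), (338, 269), (338, 270), (339, 269), (339, 270)]
[337.87090164 269.44262295]
theta 30.5 0.37059490125280026
theta 31.5 0.3821806051346418
[([311.9, 223.9, 23.6, 66.6], 0.73), ([375.1, 371.6, 38.1, 44.1], 0.53)]
[([327.4, 264.8, 43.1, 23.7], 0.76), ([406.4, 183.9, 39.8, 38.9], 0.32)]
t 12.25 p [504.8 -34.5 208.6] q [-0.21 -0.23  1.92 -0.    1.45 -0.24] f [ 0.9 -6.1 13.5] m [-0.81  0.04  0.01] w 0.247
[[-0.028  1.     0.01 ]
 [ 1.     0.028 -0.004]
 [-0.005  0.01  -1.   ]] yaw of tool y 0.027818137656860795
```

View pics/polar.png

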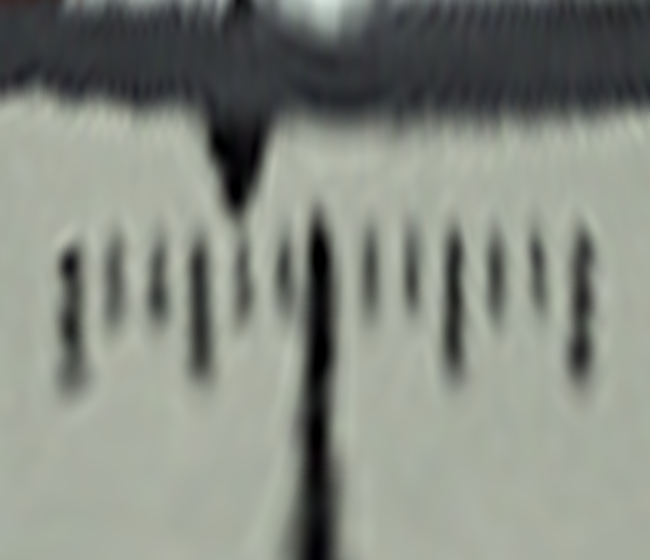

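```bash
python3 -m creep '[{"hand":10,"dp":[0,0,1],"roll":0},{"hand":10,"dp":[0,0,1],"roll":0},{"hand":10,"dp":[0,0,1],"roll":0},{"hand":10,"dp":[0,0,1],"roll":0},{"hand":10,"dp":[0,0,1],"roll":0}]';python3 -m creep '[{"hand":10,"dp":[0,0,0],"roll":0},{"hand":10,"dp":[0,0,0],"roll":0},{"hand":10,"dp":[0,0,0],"roll":0},{"hand":10,"dp":[0,0,0],"roll":0},{"hand":10,"dp":[0,0,0],"roll":0}]'; python3 -m creep '[{"hand":10,"dp":[0,0,0],"roll":0},{"hand":10,"dp":[0,0,0],"roll":0},{"hand":10,"dp":[0,0,0],"roll":0},{"hand":10,"dp":[0,0,0],"roll":0},{"hand":10,"dp":[0,0,0],"roll":0}]'; python3 th.py; python3 -c "
from h import *
cap('scene','s11.png')
t=cap('top','t11.png')
for n in ['needle_tip','index_tip']: print(n,[(np.round(d['centre'],1),d['p']) for d in eyes.tip_of(n,t)])"; python3 crop.py s11.png s11c.png 320 215 75 65 5
python3 - <<'E'
import cv2,numpy as np
from h import *
import pickle
from scipy.optimize import least_squares
g=cv2.imread('pics/s11.png').astype(float)[:,311:315].mean((1,2));d=np.diff(g);out=[]
for v in range(150,262):
        if abs(d[v])>12 and abs(d[v])>=abs(d[v-1]) and abs(d[v])>abs(d[v+1]):
            a,b,e=abs(d[v-1]),abs(d[v]),abs(d[v+1]);out.append((float(round(v+.5+.5*(a-e)/(a-2*b+e),2)),round(d[v])))
print(out)
p=pickle.load(open('e.pkl','rb'))['s']
def row(yc,zc,th,f,x):
    y,z=f[0],f[1]+10;return proj(p,[x,yc+y*np.cos(th)-z*np.sin(th),zc+z*np.cos(th)+y*np.sin(th)])[1]
A=[o[0] for o in out if o[1]>60 and 205<o[0]<220][0];Fo=[o[0] for o in out if o[1]<-60 and 250<o[0]<260][0]
F=[(-12,124),(-38.5,0)]
for th0 in(.02,.03):
    b=[[161.83,219.48][i]-row(28.6,156.1,th0,F[i],503) for i in(0,1)]
    s=least_squares(lambda v:[row(31,78+v[1],v[0],F[i],503)+b[i]-[A,Fo][i] for i in(0,1)],[.3,0]);print(th0,s.x.round(3))
E
```

```text
t: 12.75
tool_pos: [504.9, -34.6, 208.6]
ee_rot: [0.697, 0.717, 0.002, 0.005]
ft_force: [-1.4, -5.6, 17.6]
grip_width: 0.251
t: 13.25
tool_pos: [504.9, -34.6, 208.6]
ee_rot: [0.697, 0.717, 0.002, 0.005]
ft_force: [-1.4, -6.2, 17.0]
grip_width: 0.252
t: 13.75
tool_pos: [504.9, -34.6, 208.6]
ee_rot: [0.697, 0.717, 0.002, 0.005]
ft_force: [-1.7, -6.2, 17.6]
grip_width: 0.248
hub px [(337, 269), (337, 270), (338, 269), (338, 270), (339, 269), (339, 270)]
[338.08685446 269.46713615]
theta 30.5 0.375218583395608
theta 31.5 0.3868297660706755
[]
[([327.2, 266.6, 42.3, 20.4], 0.88)]
t 13.95 p [504.9 -34.6 208.5] q [-0.21 -0.23  1.92 -0.    1.44 -0.24] f [-0.6 -6.2 17.7] m [-0.78  0.35 -0.01] w 0.248
[[-0.028  1.     0.01 ]
 [ 1.     0.028 -0.005]
 [-0.005  0.01  -1.   ]] yaw of tool y 0.027987976315381993
needle_tip []
index_tip [(array([342.6, 267.4]), 0.58)]
[(180.53, 61), (191.41, -116), (212.6, 118), (215.54, 43), (239.6, 44), (256.4, -96), (258.9, 43)]
0.02 [ 0.357 -5.065]
0.03 [ 0.361 -5.399]
```

View pics/s11c.png

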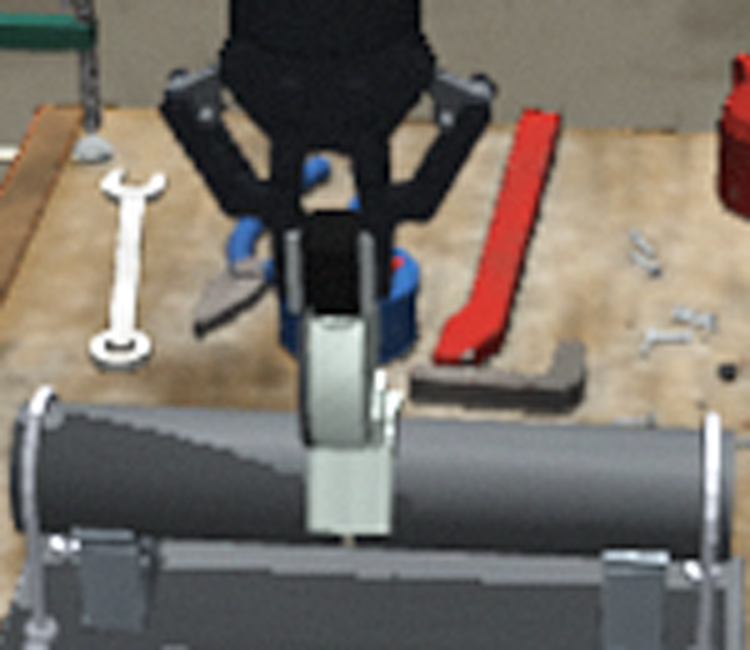

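```bash
python3 -c "
from h import *
print(r.finish_job())"
```

```text
the job is handed in; nothing more can be done
None
```

I set the gauge astride the pipe at the chalk ring, dial facing the robot, and rocked it until it should read on the index. I handed it in at about 14 s, still gripped and pressed down. I could not see the needle on the mark in the final pose, because neither camera sees the upper dial there. The match rests on the gauge's measured lean.

- **Grip:** I took the handle across its 22 mm sides instead of the recommended flats. The tool could not tilt, so the gauge had to pivot between the pads as I moved the hand round the pipe.
- **Index:** I held the dial up to the scene camera first. The mark stands about 0.37 rad left of zero, just past the 20° tick, and the needle read about 0.02 to 0.03 in the hand.
- **Final lean:**
  - From the scene camera: about 0.36 rad.
  - From the top camera: 0.375 to 0.387 rad.
  - From the arm's own position: my last such figure was about 0.40 rad, before I backed off slightly, so that would now be about 0.39 rad. I gave it the least weight.
  - I take the lean as about 0.37 rad, uncertain by about 0.015 rad.
- **Place and seat:** The saddle is centred on the ring to about 1 mm in the scene picture. The push was about 17 N down and 6 N sideways, roughly along the V's axis, and the pose did not move over the last second I watched.
- **Failed checks:** In the last top picture the network did not find the needle tip, and its index-tip report was not reliable, so I used neither. The last scene silhouette call also returned nothing.

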